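# Put the mixed-up packs back on their own display stands

## Task

The four packs on this stationery display have been mixed up: move them until every pack stands upright in the middle of the wooden stand that has its own outline (six-sided case on the six-sided stand, tube on the round one, oblong box lengthwise along the oblong one, square box on the square one). A stand has room for only one pack, so the empty cork mat is there to park one on meanwhile; a pack that is already on its own stand can stay. Do not tip any pack over, and leave the full pen cup in its place.

Things in the scene. Friction and masses are not known exactly. Their poses are not given: they have to be found in the camera images.
- hex_case: six-sided clear plastic case of felt pens with a white lid, upright, loose; 52 mm across the flats (lid 54 mm), 102 mm high, 0.10 to 0.21 kg. Origin at the centre of its underside, z up; one pair of flats faces along its own +y and -y, the others at 60 degrees to that
- round_tube: round brown cardboard tube of pencils with a paper band, upright, loose; 54 mm diameter (lid, the top 28 mm: 56 mm), 110 mm high, 0.12 to 0.24 kg. Origin at the centre of its underside, z up
- oblong_box: oblong brown cardboard box of crayons with a paper label, upright, loose; 74 mm along its x, 40 mm along its y, 92 mm high, 0.14 to 0.28 kg. Origin at the centre of its underside
- square_box: small square white card box of clips, with a brown band, upright, loose; 46 mm along its x and y, 62 mm high, about 0.14 kg. Origin at the centre of its underside
- stand_hex: six-sided dark wooden display stand, a flat fixed block 16 mm thick with a flat top and no rim; origin at the centre of its underside, on the table (top at +16 mm in z). 92 mm across the flats. At the start a pack stands on each of the four stands
- stand_round: round dark wooden display stand, a flat fixed block 16 mm thick with a flat top and no rim; origin at the centre of its underside, on the table (top at +16 mm in z). 92 mm diameter
- stand_oblong: oblong dark wooden display stand, a flat fixed block 16 mm thick with a flat top and no rim; origin at the centre of its underside, on the table (top at +16 mm in z). 112 mm along its x, 66 mm along its y
- stand_square: square dark wooden display stand, a flat fixed block 16 mm thick with a flat top and no rim; origin at the centre of its underside, on the table (top at +16 mm in z). 84 mm along its x and y
- mat: round cork mat, fixed, 104 mm diameter, 4 mm thick, empty at the start: the free spot. Origin at the centre of its underside, on the table
- pen_cup: white plastic cup full of pens, loose, to be left alone: 68 mm diameter, 128 mm high with the pens, about 0.5 kg, between the far stands. Origin at the centre of its underside. The other small things among the stands (erasers, tape roll, sharpener) lie flat, under 15 mm high; the notebooks nearby are under 45 mm high
Things that resemble listed ones, but are neither listed nor needed, are in the scene too. What is shaped like the hex_case but turquoise or yellow is not meant.

How it is judged:
By the outcome, as a careful person would: the job done as asked, in the order asked, and still so for the second after the job is handed in, with the robot touching nothing.
It also fails if it takes over 128 s, if anything falls off the work surface, if the arm or the gripper's body presses on something with over 40 N, if the wrist force passes 120 N, or if a joint passes its speed limit or range.

## Robot

A 6-joint arm with a two-finger parallel gripper is mounted at the origin on the work surface. World frame = base frame: x ahead of the robot, y to its left, z up, the work surface at z = 0. Lengths are in m, angles in rad, forces in N, time in s.
With the tool pointing down it reaches from about 0.275 to 0.75 m from the base axis. Payload 10.2 kg.
Tool frame: the origin (TCP) lies midway between the tips of the shut fingers; the grasp point (between the pads) lies 19 mm behind it; z points along the fingers, x is the direction in which the jaws open and shut, and the axes are right-handed (so a half turn about z gives the same grasp; the last joint's range is limited). The gripper opens to 88 mm and grips with 3 to 60 N. Pads are 18 mm wide; open, the fingers measure 123 mm over their backs; the gripper's body (75 mm by 187 mm) begins 45 mm behind the grasp point.
Start: joints at [0.972, 0.313, 1.498, -0, 1.331, -0.223], TCP at [0.193, 0.488, 0.239] pointing down, gripper open.
Joint ranges: [-2.94, 2.94], [-0.97, 2.17], [0.19, 2.56], [-1.23, 4.37], [0.02, 3.11], [-2.88, 2.88]. Speed limits (rad/s): [2.39, 2.39, 3.01, 3.14, 3.14, 3.14].

## Interface

Orientations are given as [roll, pitch, yaw] about the fixed x, y, z axes, in that order (R = Rz(yaw) Ry(pitch) Rx(roll)).
In Python, from plant import arm gives the robot as it stands. The module is installed in compiled form; this text tells all that it offers.
- The arm moves only by the tool arm_command, never from a script. Its argument "increments" is a list of rows, each a list of 7 numbers: the opening, from 0 (shut) to 1 (fully open), then the shift along the tool's x, y, z in mm, then the turn, a rotation vector about the tool's x, y, z in degrees. A call has 1 to 8 rows; each row shifts and turns the commanded pose from where the row before left it, along the tool's axes as they then stand; what a row does not reach is not made up. A row lasts 1/12 s, in which the tool goes at most 41.7 mm and 7.16 degrees, less where a joint would pass 70% of its speed; a pose out of reach is approached as far as the arm can. A call is refused whole if a number of a shift passes 41.7 or a number of a turn 7.16, either way. A call with a gripper value outside its range is refused whole. The fingers move at their own pace and stop on an object; "squeeze" is the grip in N (left out, the last holds). Time passes only in rows, so rows that do not move let the fingers close. It gives the time, the measured TCP pose, the force and the opening at its end, in the units of the state.
- arm.observe(): the state, without advancing time (a new reading comes with each control period).
- arm.camera(name): name is "side" or "top" or "wrist"; returns (picture, depth): 480x640x3 uint8, red, green, blue; 480x640 float32, m along the optical axis (not along the pixel's ray), 0 where there is no reading.
- arm.camera_model(name): a dict with "mtx" (3x3 intrinsics, pixels), "rvec" (rotation vector, rad) and "tvec" (3), from world to camera coordinates, as OpenCV has them; the wrist camera has in their place "hand_eye" (4x4, takes a point from camera to tool coordinates, whose origin is the TCP and whose axes are the tool frame's). Camera axes: x right, y down, z forward; pixel columns grow to the right and rows downward; lengths in m; the calibration is good to about 2 mm. A picture is of the moment at which its call begins: read the wrist's pose just before it. camera_model takes no time and is no camera call.
- arm.job_done(): hands the job in, once; it reports no verdict.
The state is a dict: "time_s": time; "joint_pos": joint angles; "qd": joint speeds; "joint_torque": joint torques, N m; "eef_pos": TCP position; "tcp_rot": TCP orientation; "ft_force": force on the tool from outside, world axes, zero at the start; "ft_torque": the same for the moment, N m; "gripper_width": opening from 0.0 (shut) to 1.0 (fully open).
Only numpy, scipy, OpenCV 4.12 (cv2) and the standard library are available. Lean on these libraries where they do the work, as an engineer would, in place of code of your own. Each camera call takes 0.05 s, during which the arm holds its last target.

## Working session

There is one attempt and no reset: what is moved stays moved. The work goes in short steps, Python scripts to look and compute and a tool call to move; the robot and the scene stay as the last step left them, time stands still between calls to the robot, and variables do not carry over. Pictures are saved under pics/ and viewed, and the job is handed in when it is done.

Besides the shell and the picture viewer there is one more tool, called after "Emit:" by a JSON object that holds its "name" and its "arguments", one argument or row to a line. arm_command: Moves the arm, as the interface text tells. Its arguments: {"type":"object","properties":{"increments":{"type":"array","items":{"type":"array","items":{"type":"number"}}},"squeeze":{"type":"number"}},"required":["increments"]}

```bash
ls; mkdir -p pics; python3 - <<'E'
from plant import arm
import cv2,numpy as np
s=arm.observe();print(s)
for n in("top","side"):
    im,d=arm.camera(n);np.savez("pics/%s0.npz"%n,im=im,d=d);cv2.imwrite("pics/%s0.png"%n,im[:,:,::-1]);print(n,arm.camera_model(n),d.min(),d.max())
print(arm.camera_model("wrist"))
E
```

```text
pics
{'time_s': 0.0, 'joint_pos': array([ 9.71582460e-01,  3.13401113e-01,  1.49844892e+00,  5.36081430e-07,
        1.33100523e+00, -2.23396716e-01]), 'qd': array([-0.00113657, -0.00279957,  0.00014743,  0.00140427, -0.00050005,
        0.00047819]), 'joint_torque': array([-6.64945055e-04, -4.02222168e+01, -2.52262545e+01,  6.93886983e-02,
        3.53142468e-02, -1.28228985e-04]), 'eef_pos': array([0.19255432, 0.48813949, 0.23818163]), 'tcp_rot': array([-3.14131242e+00,  1.23111365e-03,  1.19497922e+00]), 'ft_force': array([ 0.88832065, -0.13144631, -0.5013119 ]), 'ft_torque': array([ 0.0411344 , -0.0504539 , -0.03381052]), 'gripper_width': 0.9998499482765308}
top {'mtx': array([[599.11351075,   0.        , 318.2820004 ],
       [  0.        , 599.11351075, 234.41482123],
       [  0.        ,   0.        ,   1.        ]]), 'rvec': array([ 2.12553961, -2.11877798,  0.20811243]), 'tvec': array([0.03097093, 0.49985125, 0.9960935 ])} 0.0 2.028379
side {'mtx': array([[524.27010596,   0.        , 326.24587541],
       [  0.        , 524.27010596, 240.11986222],
       [  0.        ,   0.        ,   1.        ]]), 'rvec': array([ 2.26738391, -0.34248236,  0.15562131]), 'tvec': array([-0.45364785,  0.15084451,  1.00774854])} 0.0 3.0399115
{'mtx': array([[341.87872672,   0.        , 319.17456593],
       [  0.        , 341.87872672, 241.84396687],
       [  0.        ,   0.        ,   1.        ]]), 'hand_eye': array([[ 9.99999329e-01,  7.04277289e-04,  9.19645358e-04,
        -6.15425435e-04],
       [-9.31913012e-04,  9.60687315e-01,  2.77631075e-01,
        -7.14475188e-02],
       [-6.87962369e-04, -2.77631746e-01,  9.60687327e-01,
        -1.44899894e-01],
       [ 0.00000000e+00,  0.00000000e+00,  0.00000000e+00,
         1.00000000e+00]])}
```

View pics/top0.png

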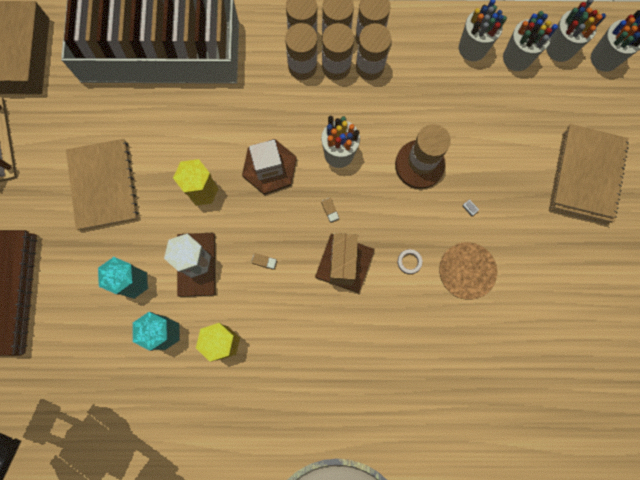

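View pics/side0.png

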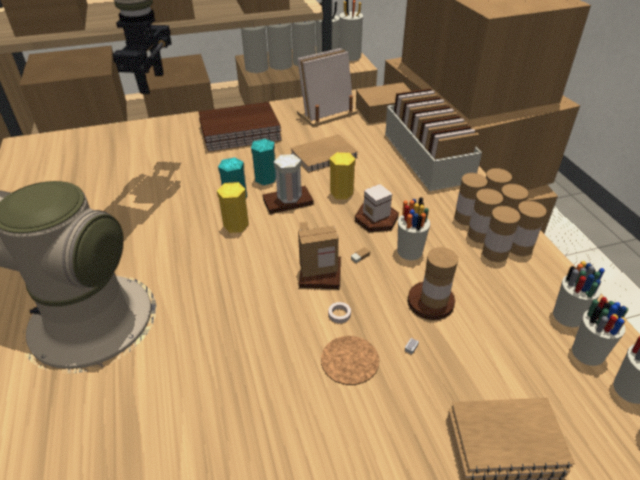

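The top view shows the mix-up. The square box (265,158) is on the six-sided stand (270,166), the white-lid hex case (186,254) is on the oblong stand (197,265), the oblong box (344,257) is on the square stand (345,264), and the tube (430,150) is already on the round stand (420,165). The mat is empty at (468,270). The turquoise and yellow cases at (116,275), (152,331), (192,176) and (216,342) are decoys. The six tubes at the top are a stock group with none on a stand.

```bash
cat > h.py <<'E'
import numpy as np,cv2
from plant import arm
from scipy.spatial.transform import Rotation as Rot
def extr(n,st=None):
    m=arm.camera_model(n);K=m["mtx"]
    if n!="wrist":
        R=cv2.Rodrigues(m["rvec"])[0];t=np.array(m["tvec"]);return K,R.T,-R.T@t   # cam->world
    Rt=Rot.from_euler("xyz",st["tcp_rot"]).as_matrix();H=m["hand_eye"]
    return K,Rt@H[:3,:3],Rt@H[:3,3]+st["eef_pos"]
def cloud(E,d):
    K,R,c=E;v,u=np.indices(d.shape)
    p=np.stack([(u-K[0,2])/K[0,0],(v-K[1,2])/K[1,1],np.ones_like(d)],-1)*d[...,None]
    w=p@R.T+c;w[d==0]=np.nan;return w
def ray(E,uv,z):
    K,R,c=E;uv=np.atleast_2d(uv).astype(float)
    r=np.c_[(uv[:,0]-K[0,2])/K[0,0],(uv[:,1]-K[1,2])/K[1,1],np.ones(len(uv))]@R.T
    return (c+r*((z-c[2])/r[:,2])[:,None])[:,:2]
E
python3 - <<'E'
from h import *
E=extr("top");print("cam",E[2])
z=np.load("pics/top0.npz");W=cloud(E,z["d"]);im=z["im"]
pts=dict(hexc=(186,254),tube=(430,145),obl=(344,257),sq=(265,155),mat=(468,270),cup=(341,140),s_hex=(250,162),s_hex2=(290,166),s_obl=(205,287),s_sq=(330,268),s_rnd=(405,165),tab=(300,320))
for k,(u,v) in pts.items():print(k,W[v,u].round(4))
E2=extr("side");print("cam",E2[2]);z2=np.load("pics/side0.npz");W2=cloud(E2,z2["d"])
for k,(u,v) in dict(hexc=(288,163),tube=(441,260),obl=(318,237),sq=(378,193),mat=(350,360),table=(250,300)).items():print(k,W2[v,u].round(4))
# crops
h=np.nan_to_num(W[:,:,2]);cv2.imwrite("pics/c1.png",cv2.resize(im[110:300,160:500,::-1],None,fx=2.3,fy=2.3,interpolation=cv2.INTER_CUBIC))
im2=z2["im"];cv2.imwrite("pics/c2.png",cv2.resize(im2[130:390,210:470,::-1],None,fx=2.3,fy=2.3,interpolation=cv2.INTER_CUBIC))
E
```

```text
cam [0.30046894 0.03588386 1.07305335]
hexc [0.4532 0.2459 0.1182]
tube [ 0.6369 -0.1524  0.1247]
obl [ 0.4501 -0.0091  0.112 ]
sq [0.6332 0.1253 0.0805]
mat [ 0.4441 -0.2372  0.0037]
cup [ 0.6503 -0.0052  0.1102]
s_hex [0.6417 0.1586 0.0145]
s_hex2 [0.6341 0.0848 0.0153]
s_obl [0.4107 0.2323 0.0155]
s_sq [0.4452 0.0115 0.0165]
s_rnd [ 0.6359 -0.1263  0.0185]
tab [0.3542 0.0644 0.0009]
cam [ 0.23848458 -0.76472456  0.77616301]
hexc [0.4571 0.2401 0.1175]
tube [ 0.6405 -0.1663  0.1261]
obl [ 0.4524 -0.0181  0.1068]
sq [0.634  0.1193 0.0785]
mat [ 0.4442 -0.2416  0.0051]
table [ 0.3028 -0.0405 -0.003 ]
```

View pics/c1.png

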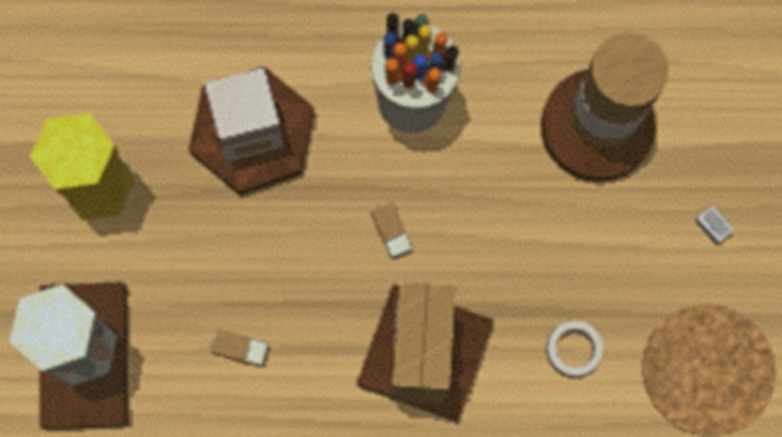

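View pics/c2.png

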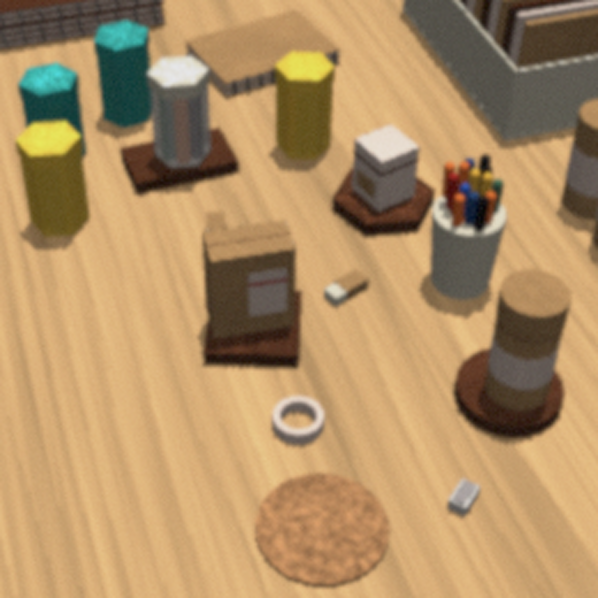

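```bash
cat > meas.py <<'E'
from h import *
def biggest(m):
    n,l,s,c=cv2.connectedComponentsWithStats(m.astype(np.uint8),connectivity=4)
    return l==1+np.argmax(s[1:,4])
def topface(E,d,xy,rad,zmin,tol=.007):
    W=cloud(E,d);near=np.hypot(W[...,0]-xy[0],W[...,1]-xy[1])<rad
    z=W[...,2];m=near&(z>zmin)
    zt=np.nanmedian(z[m&(z>np.nanpercentile(z[m],60))]);m=biggest(m&(abs(z-zt)<tol))
    m=cv2.morphologyEx(m.astype(np.uint8),cv2.MORPH_OPEN,np.ones((3,3)))
    v,u=np.nonzero(biggest(m));P=ray(E,np.c_[u,v],zt)*1000
    return zt,P
def rep(name,zt,P):
    P=P.astype(np.float32);(cx,cy),(a,b),ang=cv2.minAreaRect(P);cc,r=cv2.minEnclosingCircle(P)
    print(name,"z %.1f"%(zt*1000),"cen",P.mean(0).round(1),"rect",np.round([cx,cy,a,b,ang],1),"circ",np.round([*cc,r],1),"A",round(cv2.contourArea(cv2.convexHull(P)),0))
E
python3 - <<'E'
from meas import *
for n in("top","side"):
    E=extr(n);z=np.load(f"pics/{n}0.npz");d=z["d"];im=z["im"]
    print(n)
    for k,xy,zm in(("hex",(.453,.246),.09),("tube",(.637,-.155),.1),("obl",(.447,-.011),.08),("sq",(.633,.123),.06)):
        rep(k,*topface(E,d,xy,.05,zm))
    hsv=cv2.cvtColor(im,cv2.COLOR_RGB2HSV);W=cloud(E,d)
    for k,xy in(("Shex",(.635,.12)),("Srnd",(.635,-.15)),("Sobl",(.443,.235)),("Ssq",(.445,-.013)),("mat",(.444,-.24))):
        near=np.hypot(W[...,0]-xy[0],W[...,1]-xy[1])<.075
        if k=="mat":
            g=im.astype(int);print("matpx",g[270,468] if n=="top" else g[360,350]);continue
        m=near&(abs(W[...,2]-.016)<.006)&(im.astype(int).sum(2)<270)
        if n=="top": print(k,"px med",np.median(im[m],0))
        v,u=np.nonzero(biggest(m));rep(k,np.median(W[...,2][m]),ray(E,np.c_[u,v],.016)*1000)
E
```

```text
top
hex z 120.0 cen [455.6 251.2] rect [455.2 251.3  55.3  57.7  81.1] circ [455.4 251.4  30.6] A 2510.0
tube z 127.8 cen [ 644.5 -158.1] rect [ 6.447e+02 -1.580e+02  5.580e+01  5.510e+01  2.000e-01] circ [ 644.2 -157.8   28.6] A 2428.0
obl z 109.9 cen [452.2  -9.3] rect [452.4  -9.3  39.9  74.5  85.9] circ [452.4  -9.1  41.1] A 2925.0
sq z 79.8 cen [633.5 125.5] rect [633.7 125.5  47.2  45.8  15.5] circ [633.6 125.3  31.1] A 2111.0
Shex px med [86. 57. 36.]
Shex z 16.4 cen [622.9 118.7] rect [633.4 123.3  92.3 103.8  79.7] circ [633.9 122.7  52.8] A 7272.0
Srnd px med [84. 54. 33.]
Srnd z 16.1 cen [ 628.1 -147.6] rect [ 634.6 -151.7   90.6   80.9   58.8] circ [ 639.4 -153.6   46.6] A 6068.0
Sobl px med [83. 55. 35.]
Sobl z 16.6 cen [439.1 242.7] rect [451.8 249.9 112.3  67.3   2.4] circ [451.3 249.5  63.1] A 6655.0
Ssq px med [82. 54. 33.]
Ssq z 16.6 cen [447.4 -42.7] rect [448.3 -33.4  44.5  85.2  69. ] circ [449.  -31.6  47. ] A 3200.0
matpx [158 117  72]
side
hex z 116.8 cen [456.8 245.7] rect [456.7 244.2  63.3  58.1  72.8] circ [454.6 246.8  34. ] A 2960.0
tube z 125.7 cen [ 645.1 -162.8] rect [ 645.5 -162.6   55.7   54.8   72.8] circ [ 643.7 -161.4   31.2] A 2544.0
obl z 107.1 cen [453.2 -13.7] rect [453.5 -13.6  45.5  74.6  85.9] circ [453.4 -13.5  41.5] A 3325.0
sq z 77.4 cen [634.  120.3] rect [634.1 120.7  50.3  50.9  15.6] circ [633.9 121.6  32.3] A 2420.0
Shex z 14.7 cen [627.9 103.9] rect [628.4 110.3  88.2  95.8  59.4] circ [634.1 116.7  52.9] A 6817.0
Srnd z 15.1 cen [ 628.8 -168.8] rect [ 634.9 -164.8   80.3   89.8   45.6] circ [ 638.2 -160.    46.8] A 5901.0
Sobl z 14.4 cen [446.1 236.5] rect [451.8 242.6 110.5  71.1   1.9] circ [451.  243.3  61.6] A 7578.0
Ssq z 14.9 cen [451.4 -41.5] rect [453.4 -20.6  86.   81.5  71.8] circ [455.7 -21.   57.4] A 5319.0
matpx [193 140  94]
```

```bash
python3 - <<'E'
from meas import *
E=extr("top");z=np.load(f"pics/top0.npz");d=z["d"];im=z["im"];W=cloud(E,d)
for k,(u,v) in dict(y1=(192,176),y2=(216,342),t1=(116,275),t2=(152,331),cup=(341,140)).items():
    rep(k,*topface(E,d,W[v,u,:2],.05,.07,.01 if k!="cup" else .03))
hsv=cv2.cvtColor(im,cv2.COLOR_RGB2HSV)
# mat: saturation/texture; try depth 4mm
near=np.hypot(W[...,0]-.444,W[...,1]+.24)<.08
print(np.median(hsv[near],0))
m=near&(W[...,2]<.03)
g=cv2.GaussianBlur(im,(5,5),0).astype(int)
print(g[270,468],g[310,520],g[235,440])
mm=near&(g[...,0]-0<185)
v,u=np.nonzero(biggest(mm));rep("mat",.004,ray(E,np.c_[u,v],.004)*1000)
# hex case: hull polygon of top face
zt,P=topface(E,d,(.453,.246),.05,.09)
h=cv2.convexHull(P.astype(np.float32))[:,0];
for n,(PP) in(("hex",P),):
    angs=np.radians(np.arange(0,60,1));w=[]
    for a in angs:
        w.append(np.mean([np.ptp(PP@[np.cos(a+k*np.pi/3),np.sin(a+k*np.pi/3)]) for k in range(3)]))
    print("flat normal dir deg",np.argmin(w),min(w),max(w))
m=(np.hypot(W[...,0]-.635,W[...,1]-.12)<.075)&(abs(W[...,2]-.016)<.006)&(im.astype(int).sum(2)<270)
v,u=np.nonzero(biggest(m));P=ray(E,np.c_[u,v],.016)*1000
w=[np.mean([np.ptp(P@[np.cos(a+k*np.pi/3),np.sin(a+k*np.pi/3)]) for k in range(3)]) for a in np.radians(range(60))]
print("stand hex flat normal",np.argmin(w),min(w),max(w))
E
```

```text
y1 z 103.9 cen [588.4 245.7] rect [588.6 245.8  56.   59.4   8.7] circ [588.1 245.9  31.7] A 2602.0
y2 z 104.1 cen [314.4 197.4] rect [314.7 197.1  55.2  59.5  79.6] circ [314.8 197.5  30.7] A 2533.0
t1 z 104.1 cen [420.2 362.3] rect [420.5 362.8  62.5  53.6  67.5] circ [420.6 362.8  31.3] A 2603.0
t2 z 104.0 cen [331.3 301.1] rect [331.1 301.   60.2  54.3   2.9] circ [331.  300.8  31.4] A 2545.0
cup z 122.7 cen [659.3  -3.8] rect [659.4  -7.6  54.4  54.3  85.6] circ [660.5  -2.2  32.7] A 2391.0
[ 18. 121. 173.]
[162 121  75] [187 154 100] [176 144  95]
mat z 4.0 cen [ 447.4 -239.8] rect [ 446.5 -240.6  153.5  155.8   11.2] circ [ 443.8 -239.5   80.2] A 19311.0
flat normal dir deg 19 54.74056951747189 59.562917827646096
stand hex flat normal 19 92.61843003210338 104.28530584203139
```

```bash
cat >> h.py <<'E'
def plan(x,y,z,yawdeg):
    s=arm.observe();R=Rot.from_euler("xyz",s["tcp_rot"])
    T=Rot.from_euler("xyz",[np.pi,0,np.radians(yawdeg)])
    rv=(R.inv()*T).as_rotvec(degrees=True)
    d=np.array([x,y,z])/1000-s["eef_pos"]
    print("t%.2f"%s["time_s"],"pos",(s["eef_pos"]*1000).round(1),"yaw %.1f"%np.degrees(s["tcp_rot"][2]),"w %.3f"%s["gripper_width"],"F",s["ft_force"].round(1),"q",s["joint_pos"].round(2))
    print(" turn(tool deg)",rv.round(2),"then shift mm",(T.inv().apply(d)*1000).round(1)," [no-turn shift]",(R.inv().apply(d)*1000).round(1))
E
python3 -c "
from h import *
plan(450,-9,240,85.9)"
```

```text
t0.10 pos [192.6 488.2 238.2] yaw 68.5 w 1.004 F [-0.3 -0.3  0.5] q [ 0.97  0.31  1.5   0.    1.33 -0.22]
 turn(tool deg) [ -0.02   0.06 -17.43] then shift mm [-477.5  292.3   -1.8]  [no-turn shift] [-368.   422.    -1.5]
```

Emit:
{"name": "arm_command", "arguments": {
  "increments": [
    [1,0,0,0,0,0,-5.8],
    [1,0,0,0,0,0,-5.8],
    [1,0,0,0,0,0,-5.8],
    [1,-29.8,18.3,0,0,0,0],
    [1,-29.8,18.3,0,0,0,0],
    [1,-29.8,18.3,0,0,0,0],
    [1,-29.8,18.3,0,0,0,0],
    [1,-29.8,18.3,0,0,0,0]
  ]
}}

```text
time_s: 0.77
eef_pos: [0.2734, 0.3316, 0.2385]
tcp_rot: [-3.141, 0.0, 1.499]
ft_force: [1.1, 0.3, -0.4]
gripper_width: 1.0
```

Emit:
{"name": "arm_command", "arguments": {
  "increments": [
    [1,-29.8,18.3,0,0,0,0],
    [1,-29.8,18.3,0,0,0,0],
    [1,-29.8,18.3,0,0,0,0],
    [1,-29.8,18.3,0,0,0,0],
    [1,-29.8,18.3,0,0,0,0],
    [1,-29.8,18.3,0,0,0,0],
    [1,-29.8,18.3,0,0,0,0],
    [1,-29.8,18.3,0,0,0,0]
  ]
}}

```text
time_s: 1.43
eef_pos: [0.4024, 0.0831, 0.2387]
tcp_rot: [-3.141, -0.0, 1.498]
ft_force: [0.9, 0.3, 0.9]
gripper_width: 0.999
```

Emit:
{"name": "arm_command", "arguments": {
  "increments": [
    [1,-29.8,18.3,0,0,0,0],
    [1,-29.8,18.3,0,0,0,0],
    [1,-29.8,18.3,0,0,0,0],
    [1,0,0,0,0,0,0],
    [1,0,0,0,0,0,0],
    [1,0,0,0,0,0,0]
  ]
}}

```text
time_s: 1.93
eef_pos: [0.45, -0.0078, 0.2384]
tcp_rot: [-3.141, -0.0, 1.499]
ft_force: [0.1, -0.3, -0.3]
gripper_width: 0.999
```

```bash
python3 - <<'E'
from meas import *
s=arm.observe();E=extr("wrist",s);im,d=arm.camera("wrist");np.savez("pics/w1.npz",im=im,d=d,R=E[1],c=E[2]);cv2.imwrite("pics/w1.png",im[:,:,::-1]);print(E[2])
for k,xy,zm in(("hex",(.455,.249),.09),("tube",(.644,-.158),.1),("obl",(.452,-.011),.08),("sq",(.633,.123),.06)):
    try: rep(k,*topface(E,d,xy,.05,zm))
    except Exception as e: print(k,e)
W=cloud(E,d)
for k,xy in(("Shex",(.635,.12)),("Srnd",(.639,-.155)),("Sobl",(.450,.247)),("Ssq",(.449,-.013))):
    near=np.hypot(W[...,0]-xy[0],W[...,1]-xy[1])<.075
    m=near&(abs(W[...,2]-.016)<.008)&(im.astype(int).sum(2)<270)
    try:
        v,u=np.nonzero(biggest(m));rep(k,np.median(W[...,2][m]),ray(E,np.c_[u,v],.016)*1000)
    except Exception as e: print(k,e)
E
```

```text
[ 0.37859664 -0.00336739  0.38340576]
hex z 117.2 cen [457.4 235.5] rect [459.8 232.6  57.9  29.7  10.5] circ [458.1 241.9  29. ] A 1274.0
tube z 120.4 cen [ 621.4 -153.1] rect [ 620.1 -153.4   43.9   13.9   85.8] circ [ 625.2 -153.7   22. ] A 463.0
obl z 340.8 cen [425.6  -9. ] rect [425.5  -9.3  91.9  10.2  85.8] circ [430.6  -9.7  46. ] A 858.0
sq z 77.3 cen [644.7 120.5] rect [641.7 121.6  34.6  34.   15.5] circ [641.5 122.   23.5] A 913.0
Shex z 14.8 cen [610.9  92. ] rect [608.   94.6  31.7  31.5  85.9] circ [611.4  93.4  19.3] A 682.0
Srnd z 14.5 cen [ 670.7 -130.7] rect [ 673.3 -130.    19.2   32.1   67.3] circ [ 673.3 -130.    18.7] A 359.0
Sobl z 14.9 cen [442.8 241. ] rect [451.9 247.9 111.8  69.1   2.8] circ [451.7 248.4  64.7] A 7664.0
Ssq z 14.8 cen [445.3 -41.5] rect [449.5 -27.1  54.8  85.8  70.2] circ [449.4 -26.6  50.5] A 3571.0
```

View pics/w1.png

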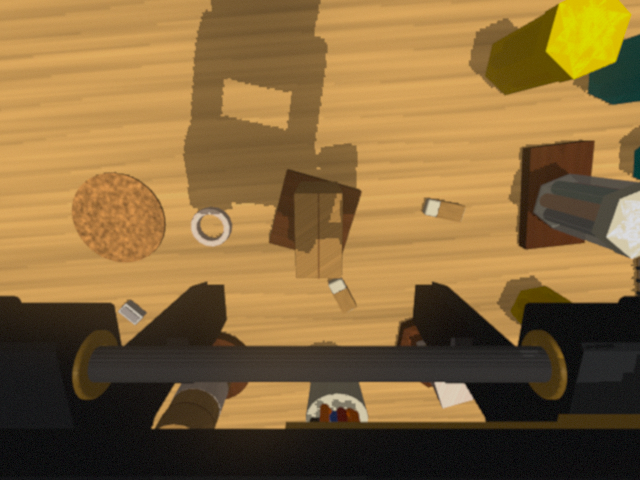

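The wrist view shows the oblong box lid at (319,236), clear between the fingers, on the square stand with corners near (288,170), (360,188) and (270,243). I'll take the box top and stand corners from it.

```bash
python3 - <<'E'
from meas import *
z=np.load("pics/w1.npz");E=(extr("wrist",arm.observe())[0],z["R"],z["c"]);im,d=z["im"],z["d"].copy()
W=cloud(E,d);d[W[...,2]>.15]=0
rep("obl",*topface(E,d,(.452,-.011),.06,.09))
print("Ssq corners",ray(E,[(288,170),(360,188),(342,252),(270,243)],.016)*1000)
# mean brightness segmentation of stand (shadow-tolerant): hull of all low dark pix near
T=extr("top");zt=np.load("pics/top0.npz");Wt=cloud(T,zt["d"]);it=zt["im"].astype(int)
for n,EE,WW,i in(("w",E,W,im.astype(int)),("t",T,Wt,it)):
    m=(np.hypot(WW[...,0]-.449,WW[...,1]+.012)<.07)&(abs(WW[...,2]-.016)<.006)&(i[...,0]<115)
    v,u=np.nonzero(m);P=ray(EE,np.c_[u,v],.016)*1000
    n_,l,s,c=cv2.connectedComponentsWithStats(m.astype(np.uint8));keep=[k for k in range(1,n_) if s[k,4]>25]
    mm=np.isin(l,keep);v,u=np.nonzero(mm);rep("Ssq"+n,.016,ray(EE,np.c_[u,v],.016)*1000)
# crop of box+hex for confirm
cv2.imwrite("pics/c3.png",cv2.resize(im[120:300,240:640,::-1],None,fx=2,fy=2,interpolation=cv2.INTER_CUBIC))
plan(452,-11,55,85.9)
E
```

```text
obl z 107.4 cen [451.6  -8.9] rect [452.9  -8.9  39.8  73.6  86. ] circ [453.   -8.9  41.5] A 2891.0
Ssq corners [[403.29118734 -37.64553654]
 [427.60337669  37.3684502 ]
 [498.02217332  14.36115729]
 [481.68745549 -65.47221062]]
Ssqw z 16.0 cen [446. -23.] rect [454.2 -14.   82.5  85.7  70.2] circ [454.8 -14.5  57. ] A 6452.0
Ssqt z 16.0 cen [451.  -17.9] rect [454.9 -14.6  84.   84.8  70.3] circ [454.8 -15.   57.6] A 7007.0
t1.98 pos [449.9  -7.5 238.6] yaw 85.9 w 1.000 F [0.  0.6 0.8] q [-0.28  0.15  1.71  0.    1.29 -1.78]
 turn(tool deg) [-0.03 -0.02  0.02] then shift mm [ -3.4   2.3 183.6]  [no-turn shift] [ -3.4   2.4 183.6]
```

View pics/c3.png

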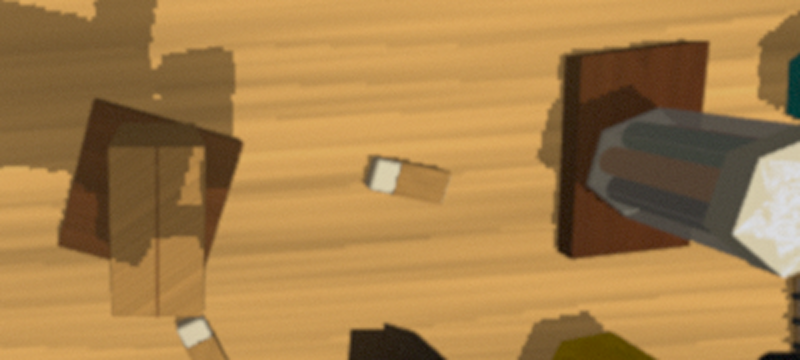

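The crop shows the brown oblong box with its lid seam at (158,230) and a white-lidded case at (780,215). Top and wrist views agree on the box: centre (452.5, -9), top at 107–110 mm, which fits 16 + 92. Now I go down and grasp.

Emit:
{"name": "arm_command", "arguments": {
  "increments": [
    [1,-1.5,2.5,0,0,0,0],
    [1,0,0,30,0,0,0],
    [1,0,0,30,0,0,0],
    [1,0,0,30,0,0,0],
    [1,0,0,30,0,0,0],
    [1,0,0,25,0,0,0],
    [1,0,0,20,0,0,0],
    [1,0,0,18,0,0,0]
  ],
  "squeeze": 20
}}

```text
time_s: 2.65
eef_pos: [0.4523, -0.0091, 0.0545]
tcp_rot: [-3.141, -0.0, 1.5]
ft_force: [0.6, 0.3, -0.0]
gripper_width: 0.995
```

Emit:
{"name": "arm_command", "arguments": {
  "increments": [
    [1,0,0,0,0,0,0],
    [1,0,0,0,0,0,0],
    [0.5,0,0,0,0,0,0],
    [0.3,0,0,0,0,0,0],
    [0.2,0,0,0,0,0,0],
    [0.2,0,0,0,0,0,0],
    [0.2,0,0,0,0,0,0],
    [0.2,0,0,0,0,0,0]
  ]
}}

```text
time_s: 3.32
eef_pos: [0.4529, -0.01, 0.056]
tcp_rot: [3.141, 0.0, 1.499]
ft_force: [0.6, -0.4, 0.1]
gripper_width: 0.57
```

Emit:
{"name": "arm_command", "arguments": {
  "increments": [
    [0.2,0,0,0,0,0,0],
    [0.2,0,0,0,0,0,0],
    [0.2,0,0,-10,0,0,0],
    [0.2,0,0,-10,0,0,0],
    [0.2,0,0,0,0,0,0],
    [0.2,0,0,0,0,0,0]
  ]
}}

```text
time_s: 3.82
eef_pos: [0.4527, -0.01, 0.0756]
tcp_rot: [3.141, 0.0, 1.499]
ft_force: [-0.6, -0.0, -3.0]
gripper_width: 0.449
```

```bash
python3 - <<'E'
from h import *
plan(444,-239,220,85.9)
im,d=arm.camera("side");cv2.imwrite("pics/s1.png",cv2.resize(im[130:390,190:520,::-1],None,fx=2,fy=2))
E
```

```text
t3.82 pos [452.7 -10.   75.6] yaw 85.9 w 0.449 F [-0.6 -0.  -3. ] q [-0.28  0.37  1.9  -0.    0.87 -1.78]
 turn(tool deg) [ 0.01  0.   -0.03] then shift mm [-229.1    7.7 -144.4]  [no-turn shift] [-229.1    7.8 -144.4]
```

View pics/s1.png

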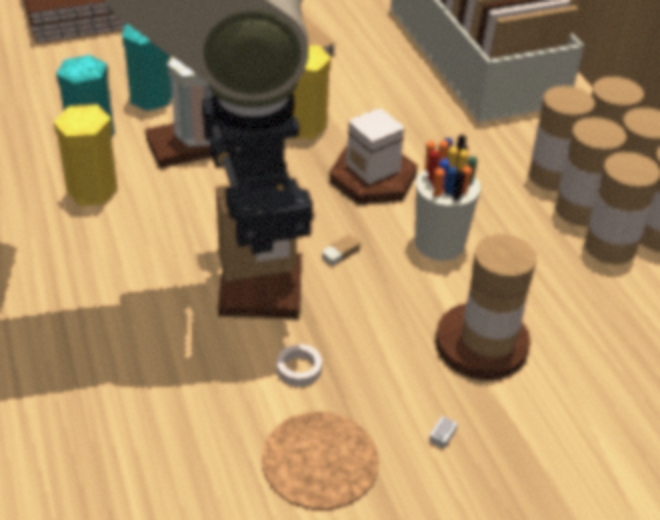

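Gripped: the opening of 0.449 is 39.5 mm, and the box is lifted. It hangs with its bottom 40 mm below the TCP. Next I carry it to the mat.

Emit:
{"name": "arm_command", "arguments": {
  "increments": [
    [0.2,0,0,-20,0,0,0],
    [0.2,-10,0,-15,0,0,0],
    [0.2,-20,1,0,0,0,0],
    [0.2,-28,1,0,0,0,0],
    [0.2,-28,1,0,0,0,0],
    [0.2,-28,1,0,0,0,0],
    [0.2,-28,1,0,0,0,0],
    [0.2,-28,1,0,0,0,0]
  ]
}}

```text
time_s: 4.53
eef_pos: [0.4459, -0.1811, 0.1099]
tcp_rot: [-3.14, -0.001, 1.499]
ft_force: [1.2, -0.0, -3.0]
gripper_width: 0.45
```

Emit:
{"name": "arm_command", "arguments": {
  "increments": [
    [0.2,-28,1,0,0,0,0],
    [0.2,-20,0.5,0,0,0,0],
    [0.2,-11,0,0,0,0,0],
    [0.2,0,0,10,0,0,0],
    [0.2,0,0,20,0,0,0],
    [0.2,0,0,15,0,0,0],
    [0.2,0,0,10,0,0,0],
    [0.2,0,0,0,0,0,0]
  ]
}}

```text
time_s: 5.2
eef_pos: [0.4428, -0.237, 0.0533]
tcp_rot: [-3.138, -0.003, 1.5]
ft_force: [0.3, 0.8, -3.1]
gripper_width: 0.453
```

```bash
python3 - <<'E'
from h import *
plan(444,-239,45,85.9)
im,d=arm.camera("side");cv2.imwrite("pics/s2.png",cv2.resize(im[180:440,190:520,::-1],None,fx=2,fy=2))
E
```

```text
t5.20 pos [ 442.8 -237.    53.3] yaw 85.9 w 0.453 F [ 0.3  0.8 -3.1] q [-0.73  0.5   1.77  0.    0.88 -2.22]
 turn(tool deg) [-0.22 -0.17  0.02] then shift mm [-1.9  1.4  8.3]  [no-turn shift] [-1.9  1.4  8.3]
```

View pics/s2.png

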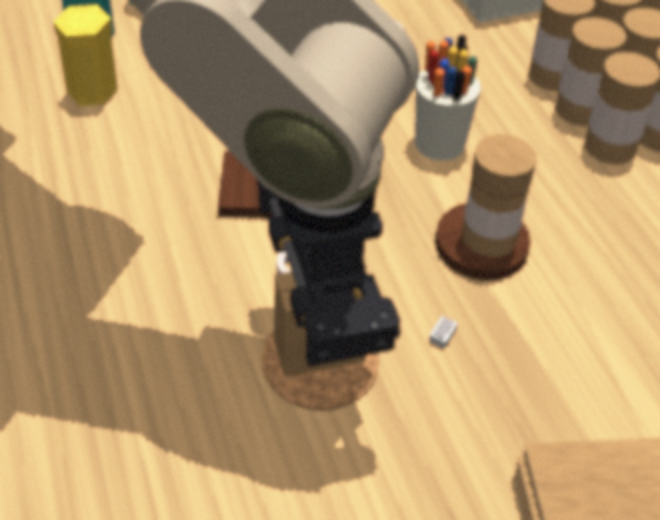

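Emit:
{"name": "arm_command", "arguments": {
  "increments": [
    [0.2,0,0,4,0,0,0],
    [0.2,0,0,3,0,0,0],
    [0.2,0,0,1,0,0,0],
    [0.2,0,0,0,0,0,0],
    [0.2,0,0,0,0,0,0]
  ]
}}

```text
time_s: 5.67
eef_pos: [0.4439, -0.239, 0.048]
tcp_rot: [3.141, 0.0, 1.499]
ft_force: [-0.3, -0.1, -3.2]
gripper_width: 0.449
```

Emit:
{"name": "arm_command", "arguments": {
  "increments": [
    [0.2,0,0,2.5,0,0,0],
    [0.2,0,0,1,0,0,0],
    [0.2,0,0,0,0,0,0],
    [0.2,0,0,0,0,0,0]
  ]
}}

```text
time_s: 6.0
eef_pos: [0.4437, -0.2389, 0.0442]
tcp_rot: [-3.141, -0.0, 1.499]
ft_force: [0.3, -0.5, -1.6]
gripper_width: 0.454
```

Emit:
{"name": "arm_command", "arguments": {
  "increments": [
    [0.5,0,0,0.3,0,0,0],
    [0.7,0,0,0,0,0,0],
    [0.9,0,0,0,0,0,0],
    [0.9,0,0,0,0,0,0],
    [0.9,0,0,0,0,0,0],
    [0.9,0,0,-10,0,0,0],
    [0.9,0,0,-20,0,0,0],
    [0.9,0,0,-30,0,0,0]
  ]
}}

```text
time_s: 6.67
eef_pos: [0.4429, -0.2382, 0.1037]
tcp_rot: [-3.138, -0.002, 1.499]
ft_force: [0.9, -0.6, 0.7]
gripper_width: 0.897
```

Emit:
{"name": "arm_command", "arguments": {
  "increments": [
    [0.9,0,0,-35,0,0,0],
    [0.9,0,0,-35,0,0,0],
    [0.9,0,0,-35,0,0,0],
    [0.9,0,0,-30,0,0,0],
    [0.9,0,0,0,0,0,0],
    [0.9,0,0,0,0,0,0]
  ]
}}

```text
time_s: 7.17
eef_pos: [0.444, -0.2391, 0.2406]
tcp_rot: [3.139, 0.002, 1.499]
ft_force: [-0.3, 0.4, -1.0]
gripper_width: 0.899
```

```bash
python3 - <<'E'
from meas import *
plan(633.5,124,240,15.5)
s=arm.observe();E=extr("wrist",s);im,d=arm.camera("wrist");cv2.imwrite("pics/w2.png",im[:,:,::-1])
W=cloud(E,d);d[W[...,2]>.15]=0
rep("obl",*topface(E,d,(.444,-.239),.06,.06))
it,dt=arm.camera("top");np.savez("pics/t2.npz",im=it,d=dt);cv2.imwrite("pics/t2.png",it[:,:,::-1])
E
```

```text
t7.17 pos [ 444.  -239.1  240.6] yaw 85.9 w 0.899 F [-0.3  0.4 -1. ] q [-0.73  0.26  1.56  0.    1.32 -2.23]
 turn(tool deg) [2.000e-01 1.000e-02 7.037e+01] then shift mm [ 279.7 -299.2    0.6]  [no-turn shift] [3.758e+02 1.629e+02 3.000e-01]
obl z 95.4 cen [ 442.4 -238.9] rect [ 443.5 -239.    39.8   73.6   86. ] circ [ 443.8 -239.    41.1] A 2904.0
```

View pics/w2.png

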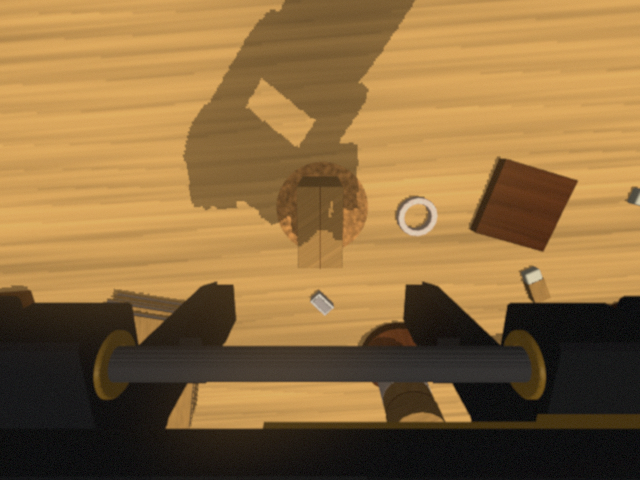

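View pics/t2.png

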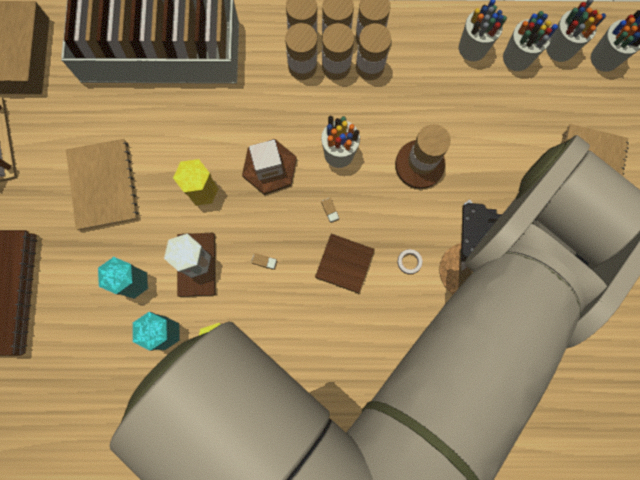

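The box stands upright on the mat: wrist view lid at (320,236), top at 95.4 mm. The bare square stand is at (345,263) in the top view and about (524,205) in the wrist view.

```bash
cat >> meas.py <<'E'
def stand(E,im,d,xy,rad=.075,name="S",thr=115):
    W=cloud(E,d);i=im.astype(int)
    m=(np.hypot(W[...,0]-xy[0],W[...,1]-xy[1])<rad)&(abs(W[...,2]-.016)<.006)&(i[...,0]<thr)
    zt=np.median(W[...,2][m])
    n_,l,s,c=cv2.connectedComponentsWithStats(m.astype(np.uint8));mm=np.isin(l,[k for k in range(1,n_) if s[k,4]>25])
    v,u=np.nonzero(mm);rep(name,zt,ray(E,np.c_[u,v],.016)*1000)
E
python3 - <<'E'
from meas import *
z=np.load("pics/t2.npz");stand(extr("top"),z["im"],z["d"],(.454,-.014),name="Ssq top")
s=arm.observe();E=extr("wrist",s);im,d=arm.camera("wrist");stand(E,im,d,(.454,-.014),name="Ssq wr")
E
```

```text
Ssq top z 16.5 cen [454.4 -14.8] rect [454.6 -14.7  83.5  84.3  70.2] circ [454.8 -15.   57.6] A 6946.0
Ssq wr z 14.9 cen [454.1 -16.7] rect [455.2 -16.8  85.3  82.5  70.3] circ [455.  -16.6  58.3] A 6990.0
```

Emit:
{"name": "arm_command", "arguments": {
  "increments": [
    [0.9,20,10,0,0,0,7],
    [0.9,20,10,0,0,0,7],
    [0.9,20,0,0,0,0,7],
    [0.9,20,0,0,0,0,7],
    [0.9,20,0,0,0,0,7],
    [0.9,20,0,0,0,0,7],
    [0.9,20,0,0,0,0,7],
    [0.9,20,0,0,0,0,7]
  ]
}}

```text
time_s: 7.98
eef_pos: [0.5373, -0.1053, 0.2377]
tcp_rot: [-3.139, 0.002, 0.516]
ft_force: [1.0, -0.7, 0.4]
gripper_width: 0.9
```

Emit:
{"name": "arm_command", "arguments": {
  "increments": [
    [0.9,20,-10,0,0,0,7],
    [0.9,20,-10,0,0,0,7],
    [0.9,0,-30,0,0,0,0.3],
    [0.9,0,-30,0,0,0,0],
    [0.9,0,-30,0,0,0,0],
    [0.9,0,-30,0,0,0,0],
    [0.9,0,0,0,0,0,0],
    [0.9,0,0,0,0,0,0]
  ]
}}

```text
time_s: 8.65
eef_pos: [0.5313, 0.0455, 0.238]
tcp_rot: [-3.141, 0.002, 0.274]
ft_force: [-0.0, -0.1, 0.0]
gripper_width: 0.894
```

```bash
python3 -c "
from h import *
plan(633.5,124.5,240,15.5)"
```

```text
t8.65 pos [531.3  45.5 238. ] yaw 15.7 w 0.894 F [-0.  -0.1  0. ] q [-0.13  0.33  1.47 -0.    1.34 -0.41]
 turn(tool deg) [-0.03  0.1   0.19] then shift mm [119.6 -48.8  -2. ]  [no-turn shift] [119.8 -48.4  -2.2]
```

Emit:
{"name": "arm_command", "arguments": {
  "increments": [
    [0.9,30,-12,0,0,0,0.2],
    [0.9,30,-12,0,0,0,0],
    [0.9,30,-12,0,0,0,0],
    [0.9,20,-9,0,0,0,0],
    [0.9,9.5,-4,0,0,0,0],
    [0.9,0,0,0,0,0,0],
    [0.9,0,0,0,0,0,0],
    [0.9,0,0,0,0,0,0]
  ]
}}

```text
time_s: 9.32
eef_pos: [0.6337, 0.1223, 0.2385]
tcp_rot: [3.142, 0.001, 0.267]
ft_force: [0.2, -0.6, 0.4]
gripper_width: 0.9
```

```bash
python3 - <<'E'
from meas import *
s=arm.observe();E=extr("wrist",s);im,d=arm.camera("wrist");cv2.imwrite("pics/w3.png",im[:,:,::-1])
d2=d.copy();W=cloud(E,d);d2[W[...,2]>.15]=0
rep("sq",*topface(E,d2,(.6335,.1245),.05,.06))
stand(E,im,d2,(.635,.122),name="Shex")
stand(E,im,d2,(.451,.248),name="Sobl")
rep("hex",*topface(E,d2,(.4555,.25),.05,.09))
rep("cup",*topface(E,d2,(.655,-.003),.06,.1,.02))
plan(633.5,124.5,32,15.5)
E
```

```text
sq z 77.3 cen [635.8 127.9] rect [635.9 127.5  45.9  45.7  15.4] circ [636.  127.5  31.7] A 2070.0
Shex z 14.8 cen [628.1 114.4] rect [631.2 118.1  88.1  91.6  48.7] circ [635.9 123.6  51.4] A 6610.0
Sobl z 14.9 cen [474.4 243.9] rect [455.  250.4 111.9  64.9   2.7] circ [455.5 249.6  63.4] A 5655.0
hex z 117.3 cen [464.1 236.5] rect [464.8 233.2  56.2  23.9  15.3] circ [462.5 241.4  28.2] A 930.0
cup z 123.3 cen [660.7 -19.4] rect [660.6 -19.9   9.9  18.3  15.4] circ [659.3 -20.2   9.8] A 163.0
t9.37 pos [633.6 122.4 238.9] yaw 15.3 w 0.900 F [-0.9  0.6 -0.7] q [ 0.01  0.59  1.09 -0.    1.47 -0.26]
 turn(tool deg) [ 0.    0.03 -0.2 ] then shift mm [  0.4  -2.  206.9]  [no-turn shift] [  0.5  -2.1 206.9]
```

View pics/w3.png

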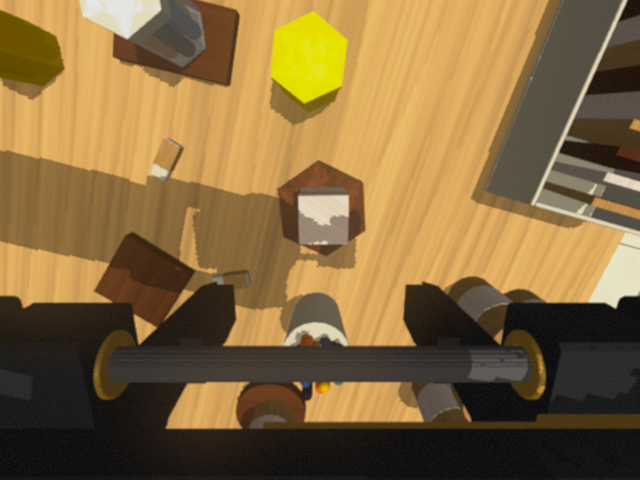

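In the wrist view the square box is at (323,217), axis-aligned with the jaws, and the cup at (318,320) is well clear. Top and wrist views give its centre as (634.8, 126.4) within 2 mm and its top at 77–80 mm.

Emit:
{"name": "arm_command", "arguments": {
  "increments": [
    [0.9,2,-3.2,20,0,0,0],
    [0.9,0,0,30,0,0,0],
    [0.9,0,0,35,0,0,0],
    [0.9,0,0,35,0,0,0],
    [0.9,0,0,35,0,0,0],
    [0.9,0,0,25,0,0,0],
    [0.9,0,0,17,0,0,0],
    [0.9,0,0,10,0,0,0]
  ]
}}

```text
time_s: 10.03
eef_pos: [0.6338, 0.1264, 0.0299]
tcp_rot: [-3.141, 0.003, 0.267]
ft_force: [-0.1, -0.0, -0.3]
gripper_width: 0.901
```

Emit:
{"name": "arm_command", "arguments": {
  "increments": [
    [0.9,0,0,0,0,0,0],
    [0.6,0,0,0,0,0,0],
    [0.45,0,0,0,0,0,0],
    [0.3,0,0,0,0,0,0],
    [0.3,0,0,0,0,0,0],
    [0.3,0,0,0,0,0,0],
    [0.3,0,0,0,0,0,0]
  ],
  "squeeze": 15
}}

```text
time_s: 10.62
eef_pos: [0.6353, 0.1272, 0.0326]
tcp_rot: [3.141, -0.001, 0.268]
ft_force: [-0.5, -0.2, 3.9]
gripper_width: 0.516
```

```bash
python3 -c "
from h import *
plan(454.7,-15.5,180,-19.7)"
```

```text
t10.62 pos [635.3 127.2  32.6] yaw 15.4 w 0.516 F [-0.5 -0.2  3.9] q [ 0.02  0.79  1.3  -0.    1.05 -0.25]
 turn(tool deg) [-0.   -0.06 35.07] then shift mm [-121.9  195.3 -147.4]  [no-turn shift] [-211.8   89.8 -147.6]
```

Emit:
{"name": "arm_command", "arguments": {
  "increments": [
    [0.3,0,0,-10,0,0,0],
    [0.3,0,0,-20,0,0,0],
    [0.3,0,0,-30,0,0,0],
    [0.3,0,0,-30,0,0,0],
    [0.3,-10,0,-10,0,0,0],
    [0.3,-25,10,0,0,0,5],
    [0.3,-25,10,0,0,0,5],
    [0.3,-25,10,0,0,0,5]
  ]
}}

```text
time_s: 11.28
eef_pos: [0.5561, 0.081, 0.1325]
tcp_rot: [3.141, -0.0, 0.002]
ft_force: [0.8, -0.4, -0.2]
gripper_width: 0.527
```

Emit:
{"name": "arm_command", "arguments": {
  "increments": [
    [0.3,-25,10,0,0,0,5],
    [0.3,-25,10,0,0,0,5],
    [0.3,-25,10,0,0,0,5],
    [0.3,-20,10,0,0,0,5],
    [0.3,0,25,0,0,0,0],
    [0.3,0,25,0,0,0,0],
    [0.3,0,0,0,0,0,0],
    [0.3,0,0,0,0,0,0]
  ]
}}

```text
time_s: 11.95
eef_pos: [0.4415, 0.0056, 0.1326]
tcp_rot: [-3.141, -0.001, -0.345]
ft_force: [-0.0, 0.3, -1.2]
gripper_width: 0.519
```

```bash
python3 -c "
from h import *
plan(454.7,-15.5,60,-19.7)"
```

```text
t11.95 pos [441.5   5.6 132.6] yaw -19.7 w 0.519 F [-0.   0.3 -1.2] q [-0.25  0.26  1.88  0.    1.01  0.09]
 turn(tool deg) [-0.01 -0.05 -0.04] then shift mm [19.5 15.4 72.6]  [no-turn shift] [19.5 15.4 72.6]
```

Emit:
{"name": "arm_command", "arguments": {
  "increments": [
    [0.3,10,8,0,0,0,0],
    [0.3,9.5,7.4,15,0,0,0],
    [0.3,0,0,25,0,0,0],
    [0.3,0,0,25,0,0,0],
    [0.3,0,0,18,0,0,0],
    [0.3,0,0,9,0,0,0],
    [0.3,0,0,4,0,0,0],
    [0.3,0,0,0,0,0,0]
  ]
}}

```text
time_s: 12.62
eef_pos: [0.4551, -0.0148, 0.0357]
tcp_rot: [3.142, 0.0, -0.342]
ft_force: [-0.9, -0.9, -1.2]
gripper_width: 0.522
```

Emit:
{"name": "arm_command", "arguments": {
  "increments": [
    [0.3,0,0,0,0,0,0],
    [0.3,0,0,0,0,0,0]
  ]
}}

```text
time_s: 12.78
eef_pos: [0.4555, -0.015, 0.0369]
tcp_rot: [-3.142, -0.002, -0.342]
ft_force: [-0.7, -0.7, -1.1]
gripper_width: 0.52
```

```bash
python3 -c "
from h import *
plan(454.7,-15.5,33,-19.7)"
```

```text
t12.78 pos [455.5 -15.   36.9] yaw -19.6 w 0.520 F [-0.7 -0.7 -1.1] q [-0.29  0.45  1.92 -0.    0.77  0.05]
 turn(tool deg) [-0.   -0.11  0.09] then shift mm [-0.6  0.7  3.9]  [no-turn shift] [-0.6  0.7  3.9]
```

Emit:
{"name": "arm_command", "arguments": {
  "increments": [
    [0.3,0,0,2.5,0,0,0],
    [0.3,0,0,1.5,0,0,0],
    [0.3,0,0,0.5,0,0,0],
    [0.3,0,0,0,0,0,0],
    [0.3,0,0,0,0,0,0]
  ]
}}

```text
time_s: 13.2
eef_pos: [0.4551, -0.015, 0.0323]
tcp_rot: [-3.142, -0.001, -0.342]
ft_force: [-2.4, 0.6, 9.2]
gripper_width: 0.522
```

Contact (about 10 N on the stand). I release and rise.

Emit:
{"name": "arm_command", "arguments": {
  "increments": [
    [0.6,0,0,-0.5,0,0,0],
    [0.8,0,0,0,0,0,0],
    [0.9,0,0,0,0,0,0],
    [0.9,0,0,0,0,0,0],
    [0.9,0,0,0,0,0,0],
    [0.9,0,0,-15,0,0,0],
    [0.9,0,0,-30,0,0,0],
    [0.9,0,0,-35,0,0,0]
  ]
}}

```text
time_s: 13.87
eef_pos: [0.4537, -0.0146, 0.1118]
tcp_rot: [3.141, 0.004, -0.343]
ft_force: [1.0, -0.3, -1.5]
gripper_width: 0.899
```

Emit:
{"name": "arm_command", "arguments": {
  "increments": [
    [0.9,0,0,-35,0,0,0],
    [0.9,0,0,-35,0,0,0],
    [0.9,0,0,-35,0,0,0],
    [0.9,0,0,-20,0,0,0],
    [0.9,0,0,0,0,0,0],
    [0.9,0,0,0,0,0,0],
    [0.9,0,0,0,0,0,0]
  ]
}}

```text
time_s: 14.45
eef_pos: [0.4542, -0.0148, 0.2356]
tcp_rot: [3.141, 0.002, -0.343]
ft_force: [0.1, 0.1, -0.5]
gripper_width: 0.902
```

```bash
python3 - <<'E'
from meas import *
s=arm.observe();E=extr("wrist",s);im,d=arm.camera("wrist");cv2.imwrite("pics/w4.png",im[:,:,::-1])
d2=d.copy();W=cloud(E,d);d2[W[...,2]>.15]=0
rep("sq",*topface(E,d2,(.455,-.015),.05,.06))
stand(E,im,d2,(.455,-.015),name="Ssq")
for yw in (19,-41,79): plan(455.5,250.5,240,yw)
E
```

```text
sq z 77.3 cen [455.6 -14.4] rect [455.5 -14.9  45.7  45.7  70.4] circ [455.2 -14.9  31.6] A 2058.0
Ssq z 14.8 cen [462.6  -3.7] rect [456.8 -13.7  82.   83.4  70.5] circ [457.1 -14.5  57.7] A 6697.0
t14.50 pos [454.1 -14.7 235.4] yaw -19.6 w 0.898 F [ 1.  -0.6 -0.7] q [-0.29  0.16  1.7  -0.    1.28  0.05]
 turn(tool deg) [ -0.05   0.16 -38.64] then shift mm [  87.6 -250.3   -4.6]  [no-turn shift] [ -87.9 -250.3   -4.4]
t14.50 pos [454.1 -14.7 235.4] yaw -19.6 w 0.898 F [ 1.  -0.6 -0.7] q [-0.29  0.16  1.7  -0.    1.28  0.05]
 turn(tool deg) [ 0.04  0.16 21.36] then shift mm [-173.  -201.1   -4.6]  [no-turn shift] [ -87.9 -250.3   -4.4]
t14.50 pos [454.1 -14.7 235.4] yaw -19.6 w 0.898 F [ 1.  -0.6 -0.7] q [-0.29  0.16  1.7  -0.    1.28  0.05]
 turn(tool deg) [ -0.14   0.13 -98.64] then shift mm [260.6 -49.3  -4.6]  [no-turn shift] [ -87.9 -250.3   -4.4]
```

View pics/w4.png

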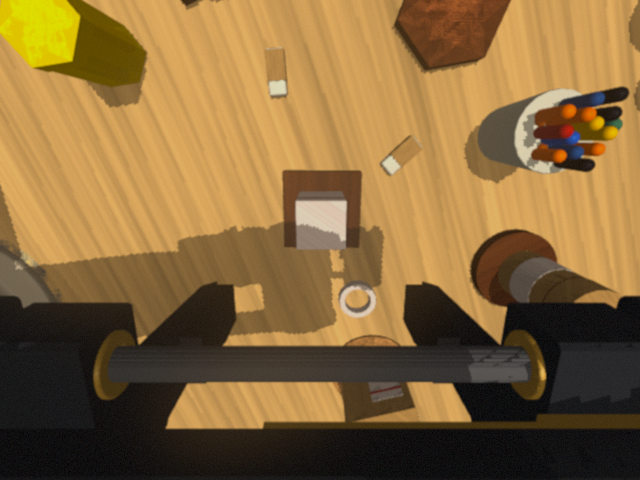

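The square box is on its stand, within about 2 mm of the middle and aligned. Next the hex case, gripping flats at 19°, which is also the hex stand's flat direction.

Emit:
{"name": "arm_command", "arguments": {
  "increments": [
    [1,0,-30,-1,0,0,-6.4],
    [1,0,-30,-1,0,0,-6.4],
    [1,0,-30,-1,0,0,-6.4],
    [1,0,-30,-1,0,0,-6.4],
    [1,0,-30,0,0,0,-6.4],
    [1,0,-30,0,0,0,-6.4],
    [1,0,0,0,0,0,0],
    [1,0,0,0,0,0,0]
  ]
}}

```text
time_s: 15.17
eef_pos: [0.4653, 0.1623, 0.2396]
tcp_rot: [-3.141, 0.002, 0.329]
ft_force: [-0.5, -0.8, 0.1]
gripper_width: 0.999
```

```bash
python3 -c "
from h import *
plan(455.5,250.5,240,19)"
```

```text
t15.17 pos [465.3 162.3 239.6] yaw 18.9 w 0.999 F [-0.5 -0.8  0.1] q [ 0.1   0.24  1.59 -0.    1.31 -0.23]
 turn(tool deg) [-0.02  0.14 -0.14] then shift mm [ 19.5 -86.5  -0.4]  [no-turn shift] [ 19.3 -86.6  -0.4]
```

Emit:
{"name": "arm_command", "arguments": {
  "increments": [
    [1,7,-30,0,0,0,-0.1],
    [1,7,-30,0,0,0,0],
    [1,5.5,-20,0,0,0,0],
    [1,0,-6.5,0,0,0,0],
    [1,0,0,0,0,0,0],
    [1,0,0,0,0,0,0],
    [1,0,0,0,0,0,0]
  ]
}}

```text
time_s: 15.75
eef_pos: [0.4568, 0.2483, 0.2407]
tcp_rot: [3.141, 0.001, 0.327]
ft_force: [0.7, -0.7, 0.0]
gripper_width: 0.997
```

```bash
cat >> meas.py <<'E'
def flats(P):
    w=[np.mean([np.ptp(P@[np.cos(a+k*np.pi/3),np.sin(a+k*np.pi/3)]) for k in range(3)]) for a in np.radians(range(60))]
    return int(np.argmin(w)),round(min(w),1)
def slab(E,d,xy,rad=.075):
    pass
E
python3 - <<'E'
from meas import *
s=arm.observe();E=extr("wrist",s);im,d=arm.camera("wrist");cv2.imwrite("pics/w5.png",im[:,:,::-1])
d2=d.copy();W=cloud(E,d);d2[W[...,2]>.15]=0
zt,P=topface(E,d2,(.4555,.2505),.05,.09);rep("hex",zt,P);print(flats(P))
stand(E,im,d2,(.452,.249),name="Sobl")
stand(E,im,d2,(.635,.122),name="Shex")
plan(456,250.5,62,19)
E
```

```text
hex z 117.3 cen [457.2 253.6] rect [457.2 252.9  53.6  61.5  20.5] circ [457.5 253.   30.8] A 2532.0
(20, np.float64(54.4))
Sobl z 14.8 cen [440.1 260.1] rect [452.6 252.3 110.1  65.6   3. ] circ [453.  251.7  62.8] A 7151.0
Shex z 14.5 cen [603.  137.4] rect [606.5 142.   50.2  38.4  18.8] circ [609.4 134.8  27.2] A 1296.0
t15.80 pos [456.8 248.4 240.8] yaw 18.8 w 0.999 F [0.9 0.4 0.4] q [ 0.27  0.3   1.51 -0.    1.33 -0.05]
 turn(tool deg) [ 0.01  0.02 -0.25] then shift mm [-1.000e-01 -2.300e+00  1.788e+02]  [no-turn shift] [ -0.   -2.3 178.8]
```

View pics/w5.png

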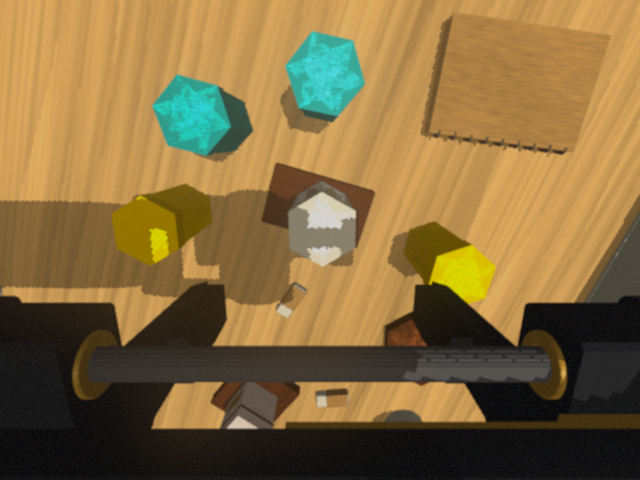

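The white-lid case is at (322,222) with flats facing the jaws. The turquoise cases at (325,75) and (195,115) and the yellow ones at (160,225) and (455,265) are the decoys, all outside the finger sweep. Top and wrist views agree within 2 mm, so I go down.

Emit:
{"name": "arm_command", "arguments": {
  "increments": [
    [1,0.8,-3.3,20,0,0,0],
    [1,0,0,30,0,0,0],
    [1,0,0,35,0,0,0],
    [1,0,0,35,0,0,0],
    [1,0,0,25,0,0,0],
    [1,0,0,18,0,0,0],
    [1,0,0,10,0,0,0],
    [1,0,0,5,0,0,0]
  ]
}}

```text
time_s: 16.47
eef_pos: [0.456, 0.2522, 0.0619]
tcp_rot: [3.142, 0.002, 0.328]
ft_force: [-0.1, -0.6, -0.4]
gripper_width: 0.998
```

Emit:
{"name": "arm_command", "arguments": {
  "increments": [
    [1,0,0,0,0,0,0],
    [1,0,0,0,0,0,0],
    [0.75,0,0,0,0,0,0],
    [0.6,0,0,0,0,0,0],
    [0.4,0,0,0,0,0,0],
    [0.4,0,0,0,0,0,0],
    [0.4,0,0,0,0,0,0],
    [0.4,0,0,0,0,0,0]
  ],
  "squeeze": 18
}}

```text
time_s: 17.13
eef_pos: [0.4563, 0.2531, 0.0631]
tcp_rot: [3.142, -0.0, 0.329]
ft_force: [-0.1, -0.4, 1.1]
gripper_width: 0.607
```

Emit:
{"name": "arm_command", "arguments": {
  "increments": [
    [0.4,0,0,-5,0,0,0],
    [0.4,0,0,-10,0,0,0],
    [0.4,0,0,0,0,0,0],
    [0.4,0,0,0,0,0,0]
  ]
}}

```text
time_s: 17.47
eef_pos: [0.4565, 0.2532, 0.0787]
tcp_rot: [3.142, -0.001, 0.329]
ft_force: [-0.4, 0.5, -2.2]
gripper_width: 0.609
```

```bash
python3 - <<'E'
from meas import *
plan(634.5,122.5,200,19)
im,d=arm.camera("side");cv2.imwrite("pics/s3.png",cv2.resize(im[80:340,170:500,::-1],None,fx=2,fy=2))
it,dt=arm.camera("top")
stand(extr("top"),it,dt,(.635,.122),name="Shex")
T=extr("top");W=cloud(T,dt);m=(np.hypot(W[...,0]-.635,W[...,1]-.122)<.07)&(abs(W[...,2]-.016)<.006)&(it[...,0].astype(int)<115)
v,u=np.nonzero(biggest(m));P=ray(T,np.c_[u,v],.016)*1000;print(P.mean(0),flats(P))
E
```

```text
t17.47 pos [456.5 253.2  78.7] yaw 18.9 w 0.609 F [-0.4  0.5 -2.2] q [ 0.28  0.49  1.7   0.    0.95 -0.05]
 turn(tool deg) [ 0.   -0.09 -0.13] then shift mm [ 125.8  181.5 -121.3]  [no-turn shift] [ 126.4  181.2 -121.1]
Shex z 16.5 cen [632.9 121.5] rect [633.2 123.   91.6 103.5  79.7] circ [633.  122.7  52.2] A 7262.0
[632.82634417 121.45533497] (20, np.float64(92.2))
```

View pics/s3.png

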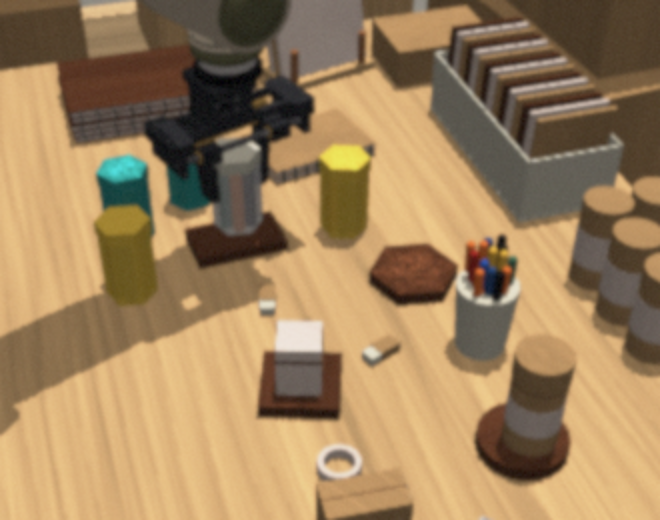

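Gripped at 0.609 (53.6 mm) and lifted; the side view shows the case upright, hanging 47 mm below the TCP. I carry it high to the bare hex stand.

Emit:
{"name": "arm_command", "arguments": {
  "increments": [
    [0.4,0,0,-20,0,0,0],
    [0.4,0,0,-30,0,0,0],
    [0.4,0,0,-30,0,0,0],
    [0.4,0,0,-20,0,0,0],
    [0.4,8,10,-5,0,0,0],
    [0.4,16,23,0,0,0,0],
    [0.4,19,27,0,0,0,0],
    [0.4,19,27,0,0,0,0]
  ]
}}

```text
time_s: 18.23
eef_pos: [0.5436, 0.1901, 0.1829]
tcp_rot: [-3.142, 0.0, 0.33]
ft_force: [-0.3, 1.0, -1.5]
gripper_width: 0.605
```

Emit:
{"name": "arm_command", "arguments": {
  "increments": [
    [0.4,19,27,0,0,0,0],
    [0.4,19,27,0,0,0,0],
    [0.4,16,23,0,0,0,0],
    [0.4,10,15,0,0,0,0],
    [0.4,0,0,0,0,0,0],
    [0.4,0,0,0,0,0,0],
    [0.4,0,0,0,0,0,0]
  ]
}}

```text
time_s: 18.82
eef_pos: [0.6325, 0.1251, 0.1826]
tcp_rot: [-3.141, 0.001, 0.33]
ft_force: [-0.3, 1.3, -0.7]
gripper_width: 0.607
```

```bash
python3 - <<'E'
from meas import *
plan(634.3,123.5,70,19.3)
E
```

```text
t18.82 pos [632.5 125.1 182.6] yaw 18.9 w 0.607 F [-0.3  1.3 -0.7] q [ 0.01  0.62  1.18  0.    1.34 -0.32]
 turn(tool deg) [-0.03  0.05 -0.4 ] then shift mm [  1.1   2.1 112.6]  [no-turn shift] [  1.3   2.1 112.6]
```

Emit:
{"name": "arm_command", "arguments": {
  "increments": [
    [0.4,1.2,2.1,15,0,0,-0.4],
    [0.4,0,0,25,0,0,0],
    [0.4,0,0,25,0,0,0],
    [0.4,0,0,20,0,0,0],
    [0.4,0,0,15,0,0,0],
    [0.4,0,0,8,0,0,0],
    [0.4,0,0,4,0,0,0],
    [0.4,0,0,0,0,0,0]
  ]
}}

```text
time_s: 19.48
eef_pos: [0.6347, 0.1234, 0.0709]
tcp_rot: [-3.141, 0.0, 0.337]
ft_force: [-0.3, -0.1, -0.4]
gripper_width: 0.609
```

Emit:
{"name": "arm_command", "arguments": {
  "increments": [
    [0.4,0,0,0,0,0,0],
    [0.4,0,0,0,0,0,0],
    [0.4,0,0,2,0,0,0],
    [0.4,0,0,0,0,0,0],
    [0.4,0,0,0,0,0,0]
  ]
}}

```text
time_s: 19.9
eef_pos: [0.6351, 0.1228, 0.0691]
tcp_rot: [3.142, -0.0, 0.336]
ft_force: [0.4, -0.1, -1.2]
gripper_width: 0.604
```

Emit:
{"name": "arm_command", "arguments": {
  "increments": [
    [0.4,0,0,2.5,0,0,0],
    [0.4,0,0,2.5,0,0,0],
    [0.4,0,0,1,0,0,0],
    [0.4,0,0,0,0,0,0],
    [0.4,0,0,0,0,0,0]
  ]
}}

```text
time_s: 20.32
eef_pos: [0.6351, 0.1228, 0.0631]
tcp_rot: [3.141, -0.0, 0.336]
ft_force: [-0.5, 0.1, 2.1]
gripper_width: 0.606
```

Contact. I release and rise.

Emit:
{"name": "arm_command", "arguments": {
  "increments": [
    [0.7,0,0,0,0,0,0],
    [0.85,0,0,0,0,0,0],
    [0.95,0,0,0,0,0,0],
    [0.95,0,0,0,0,0,0],
    [0.95,0,0,0,0,0,0],
    [0.95,0,0,-15,0,0,0],
    [0.95,0,0,-30,0,0,0],
    [0.95,0,0,-35,0,0,0]
  ]
}}

```text
time_s: 20.98
eef_pos: [0.6341, 0.1227, 0.1422]
tcp_rot: [-3.14, 0.004, 0.336]
ft_force: [-0.8, 0.2, 0.1]
gripper_width: 0.948
```

Emit:
{"name": "arm_command", "arguments": {
  "increments": [
    [0.95,0,0,-35,0,0,0],
    [0.95,0,0,-35,0,0,0],
    [0.95,0,0,-30,0,0,0],
    [0.95,0,0,0,0,0,0],
    [0.95,0,0,0,0,0,0],
    [0.95,0,0,0,0,0,0]
  ]
}}

```text
time_s: 21.48
eef_pos: [0.6347, 0.1228, 0.2417]
tcp_rot: [-3.141, 0.002, 0.336]
ft_force: [0.1, 0.3, -1.2]
gripper_width: 0.949
```

```bash
python3 - <<'E'
from meas import *
s=arm.observe();E=extr("wrist",s);im,d=arm.camera("wrist");cv2.imwrite("pics/w6.png",im[:,:,::-1])
d2=d.copy();W=cloud(E,d);d2[W[...,2]>.15]=0
zt,P=topface(E,d2,(.635,.123),.05,.09);rep("hex",zt,P);print(flats(P))
stand(E,im,d2,(.635,.122),name="Shex");stand(E,im,d2,(.452,.25),name="Sobl")
it,dt=arm.camera("top");T=extr("top")
cv2.imwrite("pics/t3.png",it[:,:,::-1])
stand(T,it,dt,(.452,.25),name="Sobl top")
plan(444,-239,240,86)
E
```

```text
hex z 117.3 cen [635.9 123.4] rect [636.  122.7  53.8  61.5  20.4] circ [635.9 122.8  30.9] A 2546.0
(20, np.float64(54.5))
Shex z 14.8 cen [617.6 132.3] rect [631.7 133.7  89.8  79.4  20.2] circ [634.8 124.   51.2] A 5821.0
Sobl z 14.9 cen [460.1 246.3] rect [454.9 250.5 112.   65.2   2.9] circ [455.3 249.8  63.2] A 5930.0
  return _methods._mean(a, axis=axis, dtype=dtype,
  ret = ret.dtype.type(ret / rcount)
meas.py:14: RuntimeWarning: Mean of empty slice.
  print(name,"z %.1f"%(zt*1000),"cen",P.mean(0).round(1),"rect",np.round([cx,cy,a,b,ang],1),"circ",np.round([*cc,r],1),"A",round(cv2.contourArea(cv2.convexHull(P)),0))
  ret = um.true_divide(
Traceback (most recent call last):
  File "meas.py", line 20, in stand
    v,u=np.nonzero(mm);rep(name,zt,ray(E,np.c_[u,v],.016)*1000)
                       ~~~^^^^^^^^^^^^^^^^^^^^^^^^^^^^^^^^^^^^^
  File "meas.py", line 14, in rep
    print(name,"z %.1f"%(zt*1000),"cen",P.mean(0).round(1),"rect",np.round([cx,cy,a,b,ang],1),"circ",np.round([*cc,r],1),"A",round(cv2.contourArea(cv2.convexHull(P)),0))
                                                                                                                                   ~~~~~~~~~~~~~~~^^^^^^^^^^^^^^^^^^^
cv2.error: OpenCV(4.12.0) /io/opencv/modules/imgproc/src/shapedescr.cpp:315: error: (-215:Assertion failed) npoints >= 0 && (depth == CV_32F || depth == CV_32S) in function 'contourArea'
```

View pics/w6.png

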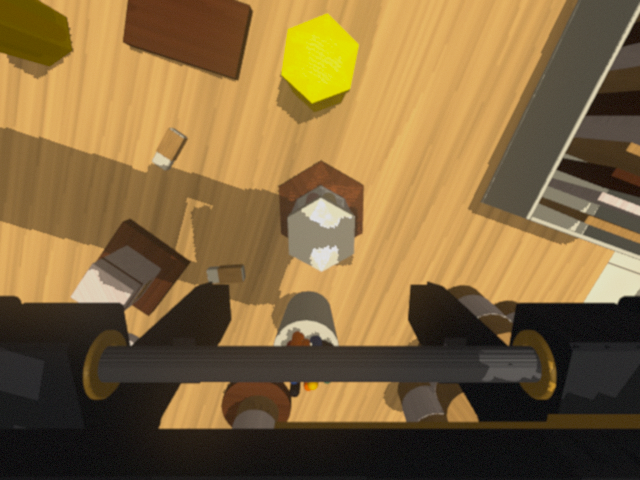

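View pics/t3.png

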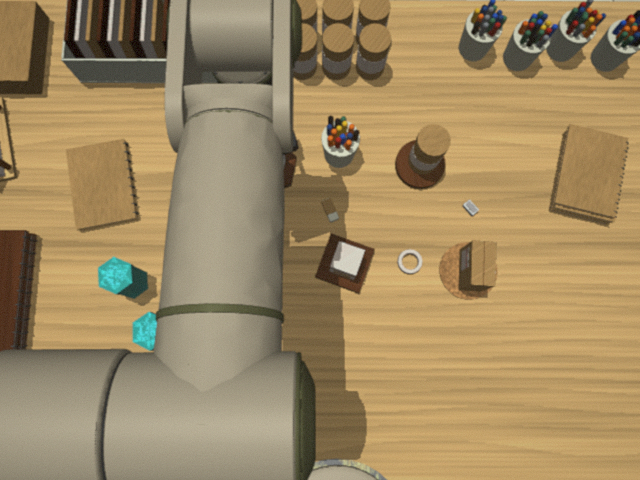

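The hex case stands centred on the hex stand (case (635.9,123), stand (634.8,124)). The oblong stand is free at (190,35) in the wrist view. The box on the mat is at (478,265) in the top view, undisturbed. Now I go back for the box.

```bash
python3 - <<'E'
from meas import *
plan(444,-239,240,86)
E
```

```text
t21.58 pos [634.6 122.8 241.2] yaw 19.3 w 0.948 F [ 0.8 -0.6 -0.1] q [ 0.01  0.59  1.08  0.    1.48 -0.33]
 turn(tool deg) [ -0.14   0.11 -66.73] then shift mm [-374.2 -164.9    1.2]  [no-turn shift] [-299.3  278.6    1.7]
```

Emit:
{"name": "arm_command", "arguments": {
  "increments": [
    [1,-10,20,0,0,0,-6.5],
    [1,-15,20,0,0,0,-6.5],
    [1,-20,20,0,0,0,-6.5],
    [1,-25,20,0,0,0,-6.5],
    [1,-25,15,0,0,0,-6.5],
    [1,-25,10,0,0,0,-6.5],
    [1,-25,5,0,0,0,-6.5],
    [1,-25,0,0,0,0,-6.5]
  ]
}}

```text
time_s: 22.25
eef_pos: [0.5793, -0.0847, 0.2416]
tcp_rot: [-3.139, -0.0, 1.249]
ft_force: [-0.0, -1.0, 0.5]
gripper_width: 0.998
```

Emit:
{"name": "arm_command", "arguments": {
  "increments": [
    [1,-25,-10,0,0,0,-6.5],
    [1,-25,-15,0,0,0,-6.5],
    [1,-25,-15,0,0,0,-1.7],
    [1,0,0,0,0,0,0],
    [1,0,0,0,0,0,0]
  ]
}}

```text
time_s: 22.67
eef_pos: [0.5246, -0.1491, 0.2422]
tcp_rot: [-3.14, -0.001, 1.498]
ft_force: [0.4, -0.5, 0.3]
gripper_width: 1.0
```

```bash
python3 - <<'E'
from meas import *
plan(444,-239,240,86)
E
```

```text
t22.67 pos [ 524.6 -149.1  242.2] yaw 85.8 w 1.000 F [ 0.4 -0.5  0.3] q [-0.49  0.36  1.43  0.    1.36 -1.99]
 turn(tool deg) [-0.08 -0.04 -0.18] then shift mm [-95.3 -74.1   2.2]  [no-turn shift] [-95.5 -73.8   2.2]
```

Emit:
{"name": "arm_command", "arguments": {
  "increments": [
    [1,-27,-21,0,0,0,-0.1],
    [1,-27,-21,0,0,0,0],
    [1,-25,-19,0,0,0,0],
    [1,-12,-9,0,0,0,0],
    [1,-4.5,-4,0,0,0,0],
    [1,0,0,0,0,0,0],
    [1,0,0,0,0,0,0],
    [1,0,0,0,0,0,0]
  ]
}}

```text
time_s: 23.33
eef_pos: [0.4456, -0.2376, 0.2427]
tcp_rot: [-3.142, -0.0, 1.504]
ft_force: [-0.1, -0.1, -0.1]
gripper_width: 0.997
```

```bash
python3 - <<'E'
from meas import *
s=arm.observe();E=extr("wrist",s);im,d=arm.camera("wrist")
d2=d.copy();W=cloud(E,d);d2[W[...,2]>.15]=0
rep("obl",*topface(E,d2,(.444,-.239),.06,.06))
plan(444,-239,46,86)
E
```

```text
obl z 95.4 cen [ 442.5 -239. ] rect [ 443.8 -239.1   39.7   73.2   85.9] circ [ 443.9 -239.3   41.3] A 2878.0
t23.38 pos [ 445.6 -237.7  242.7] yaw 86.2 w 0.997 F [ 0.2  0.9 -0.6] q [-0.72  0.27  1.55  0.    1.33 -2.23]
 turn(tool deg) [-0.01 -0.02  0.16] then shift mm [ -1.4  -1.5 196.7]  [no-turn shift] [ -1.5  -1.5 196.7]
```

Emit:
{"name": "arm_command", "arguments": {
  "increments": [
    [1,-1.4,-1.5,20,0,0,0.2],
    [1,0,0,30,0,0,0],
    [1,0,0,35,0,0,0],
    [1,0,0,35,0,0,0],
    [1,0,0,30,0,0,0],
    [1,0,0,25,0,0,0],
    [1,0,0,15,0,0,0],
    [1,0,0,6,0,0,0]
  ]
}}

```text
time_s: 24.05
eef_pos: [0.4429, -0.2385, 0.0446]
tcp_rot: [-3.139, -0.002, 1.5]
ft_force: [0.2, 1.5, -0.4]
gripper_width: 0.999
```

Emit:
{"name": "arm_command", "arguments": {
  "increments": [
    [1,0,0,0,0,0,0],
    [1,0,0,0,0,0,0],
    [0.6,0,0,0,0,0,0],
    [0.3,0,0,0,0,0,0],
    [0.2,0,0,0,0,0,0],
    [0.2,0,0,0,0,0,0],
    [0.2,0,0,0,0,0,0],
    [0.2,0,0,0,0,0,0]
  ],
  "squeeze": 20
}}

```text
time_s: 24.72
eef_pos: [0.4433, -0.24, 0.0471]
tcp_rot: [3.141, 0.0, 1.499]
ft_force: [-0.5, 0.2, 0.2]
gripper_width: 0.568
```

Emit:
{"name": "arm_command", "arguments": {
  "increments": [
    [0.2,0,0,0,0,0,0],
    [0.2,0,0,0,0,0,0]
  ]
}}

```text
time_s: 24.88
eef_pos: [0.4432, -0.2399, 0.0469]
tcp_rot: [-3.141, -0.0, 1.499]
ft_force: [0.1, 0.1, 1.7]
gripper_width: 0.453
```

```bash
python3 - <<'E'
from meas import *
plan(453.2,250.3,180,92.7)
E
```

```text
t24.88 pos [ 443.2 -239.9   46.9] yaw 85.9 w 0.453 F [0.1 0.1 1.7] q [-0.73  0.51  1.77  0.    0.86 -2.23]
 turn(tool deg) [-0.01 -0.01 -6.84] then shift mm [ 489.2   33.1 -133.1]  [no-turn shift] [ 489.6  -25.4 -133. ]
```

Emit:
{"name": "arm_command", "arguments": {
  "increments": [
    [0.2,0,0,-10,0,0,0],
    [0.2,0,0,-25,0,0,0],
    [0.2,0,0,-35,0,0,0],
    [0.2,0,0,-35,0,0,0],
    [0.2,0,0,-25,0,0,0],
    [0.2,10,0,-4,0,0,-2.3],
    [0.2,20,1,0,0,0,-2.3],
    [0.2,30,2,0,0,0,-2.2]
  ]
}}

```text
time_s: 25.55
eef_pos: [0.4469, -0.1798, 0.1804]
tcp_rot: [-3.141, -0.0, 1.619]
ft_force: [0.8, 0.7, -3.2]
gripper_width: 0.454
```

Emit:
{"name": "arm_command", "arguments": {
  "increments": [
    [0.2,34,2.5,0,0,0,0],
    [0.2,34,2.5,0,0,0,0],
    [0.2,34,2.5,0,0,0,0],
    [0.2,34,2.5,0,0,0,0],
    [0.2,34,2.5,0,0,0,0],
    [0.2,34,2.5,0,0,0,0],
    [0.2,34,2.5,0,0,0,0],
    [0.2,34,2.5,0,0,0,0]
  ]
}}

```text
time_s: 26.22
eef_pos: [0.4534, 0.0948, 0.18]
tcp_rot: [-3.14, -0.0, 1.619]
ft_force: [1.4, 0.1, -3.2]
gripper_width: 0.452
```

Emit:
{"name": "arm_command", "arguments": {
  "increments": [
    [0.2,34,2.5,0,0,0,0],
    [0.2,34,2.5,0,0,0,0],
    [0.2,30,2,0,0,0,0],
    [0.2,20,1,0,0,0,0],
    [0.2,10,0,0,0,0,0],
    [0.2,0,0,0,0,0,0],
    [0.2,0,0,0,0,0,0],
    [0.2,0,0,0,0,0,0]
  ]
}}

```text
time_s: 26.88
eef_pos: [0.4565, 0.2198, 0.1806]
tcp_rot: [-3.141, 0.0, 1.617]
ft_force: [-0.6, 0.3, -2.0]
gripper_width: 0.449
```

```bash
python3 - <<'E'
from meas import *
plan(453.2,250.3,70,92.7)
s=arm.observe();E=extr("wrist",s);im,d=arm.camera("wrist");cv2.imwrite("pics/w7.png",im[:,:,::-1])
d2=d.copy();W=cloud(E,d);d2[W[...,2]>.15]=0
stand(E,im,d2,(.453,.25),name="Sobl")
E
```

```text
t26.88 pos [456.5 219.8 180.6] yaw 92.6 w 0.449 F [-0.6  0.3 -2. ] q [ 0.22  0.33  1.64 -0.    1.18 -1.4 ]
 turn(tool deg) [-0.04  0.02 -0.06] then shift mm [ 30.6  -1.9 110.6]  [no-turn shift] [ 30.6  -1.9 110.6]
Sobl z 14.9 cen [422.5 248. ] rect [428.8 246.4  63.5  56.8   2.7] circ [427.5 245.7  41.2] A 3136.0
```

View pics/w7.png

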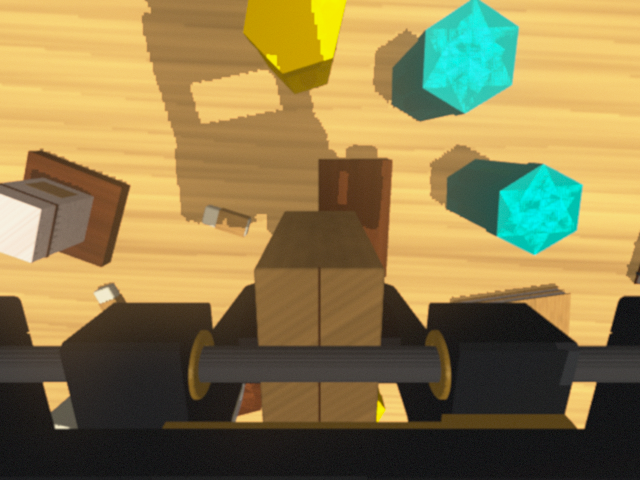

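Emit:
{"name": "arm_command", "arguments": {
  "increments": [
    [0.2,12,-1,0,0,0,0],
    [0.2,12,-1,0,0,0,0],
    [0.2,6.6,-0.3,10,0,0,0],
    [0.2,0,0,25,0,0,0],
    [0.2,0,0,30,0,0,0],
    [0.2,0,0,25,0,0,0],
    [0.2,0,0,15,0,0,0],
    [0.2,0,0,7,0,0,0]
  ]
}}

```text
time_s: 27.6
eef_pos: [0.4515, 0.2515, 0.0661]
tcp_rot: [-3.138, 0.001, 1.618]
ft_force: [0.0, -0.6, -2.6]
gripper_width: 0.45
```

Emit:
{"name": "arm_command", "arguments": {
  "increments": [
    [0.2,0,0,0,0,0,0],
    [0.2,0,0,0,0,0,0],
    [0.2,0,0,0,0,0,0]
  ]
}}

```text
time_s: 27.85
eef_pos: [0.4536, 0.2517, 0.0699]
tcp_rot: [3.14, -0.0, 1.618]
ft_force: [0.2, -0.2, -2.3]
gripper_width: 0.457
```

```bash
python3 - <<'E'
from meas import *
plan(452.8,250.3,59,92.7)
E
```

```text
t27.85 pos [453.6 251.7  69.9] yaw 92.7 w 0.457 F [ 0.2 -0.2 -2.3] q [ 0.28  0.5   1.71  0.    0.93 -1.34]
 turn(tool deg) [ 0.11 -0.03 -0.02] then shift mm [-1.3 -0.8 10.9]  [no-turn shift] [-1.3 -0.9 10.9]
```

Emit:
{"name": "arm_command", "arguments": {
  "increments": [
    [0.2,-1.3,-0.8,3,0,0,0],
    [0.2,0,0,3,0,0,0],
    [0.2,0,0,2.5,0,0,0],
    [0.2,0,0,1.5,0,0,0],
    [0.2,0,0,0,0,0,0],
    [0.2,0,0,0,0,0,0],
    [0.2,0,0,0,0,0,0]
  ]
}}

```text
time_s: 28.43
eef_pos: [0.4523, 0.25, 0.0589]
tcp_rot: [3.142, -0.0, 1.617]
ft_force: [0.2, 0.1, -2.8]
gripper_width: 0.458
```

Emit:
{"name": "arm_command", "arguments": {
  "increments": [
    [0.2,0,0,0.8,0,0,0],
    [0.2,0,0,0.7,0,0,0],
    [0.2,0,0,0,0,0,0],
    [0.2,0,0,0,0,0,0]
  ]
}}

```text
time_s: 28.77
eef_pos: [0.4523, 0.25, 0.0589]
tcp_rot: [3.141, 0.0, 1.618]
ft_force: [-6.5, -2.4, 14.7]
gripper_width: 0.452
```

Firm contact, so I back off 0.7 mm, open gently and rise.

Emit:
{"name": "arm_command", "arguments": {
  "increments": [
    [0.2,0,0,-0.8,0,0,0],
    [0.2,0,0,0,0,0,0],
    [0.55,0,0,0,0,0,0],
    [0.7,0,0,0,0,0,0],
    [0.8,0,0,0,0,0,0],
    [0.8,0,0,0,0,0,0],
    [0.8,0,0,0,0,0,0],
    [0.8,0,0,-10,0,0,0]
  ]
}}

```text
time_s: 29.43
eef_pos: [0.4514, 0.2497, 0.0671]
tcp_rot: [-3.138, 0.001, 1.617]
ft_force: [-0.3, -0.1, -0.5]
gripper_width: 0.801
```

Emit:
{"name": "arm_command", "arguments": {
  "increments": [
    [0.8,0,0,-25,0,0,0],
    [0.8,0,0,-35,0,0,0],
    [0.8,0,0,-35,0,0,0],
    [0.8,0,0,-35,0,0,0],
    [0.8,0,0,-35,0,0,0],
    [0.8,0,0,0,0,0,0],
    [0.8,0,0,0,0,0,0],
    [0.8,0,0,0,0,0,0]
  ]
}}

```text
time_s: 30.1
eef_pos: [0.4518, 0.2499, 0.2327]
tcp_rot: [-3.141, 0.0, 1.617]
ft_force: [0.4, 0.1, -0.2]
gripper_width: 0.799
```

```bash
python3 - <<'E'
from meas import *
s=arm.observe();E=extr("wrist",s);im,d=arm.camera("wrist");cv2.imwrite("pics/w8.png",im[:,:,::-1])
d2=d.copy();W=cloud(E,d);d2[W[...,2]>.15]=0
rep("obl",*topface(E,d2,(.453,.25),.06,.09))
stand(E,im,d2,(.453,.25),name="Sobl")
plan(460,30,290,92.7)
E
```

```text
obl z 107.4 cen [451.5 249.9] rect [452.4 250.   73.6  39.7   2.7] circ [452.9 250.3  41.2] A 2886.0
Sobl z 14.8 cen [425.1 251.7] rect [451.7 251.5 110.1  65.6   2.7] circ [451.5 251.4  63.4] A 7081.0
t30.15 pos [451.7 249.8 232.2] yaw 92.7 w 0.800 F [ 0.3 -0.3 -0.7] q [ 0.28  0.3   1.53 -0.    1.31 -1.34]
 turn(tool deg) [-0.12  0.03 -0.03] then shift mm [-220.    -2.   -57.8]  [no-turn shift] [-220.    -2.   -57.7]
```

View pics/w8.png

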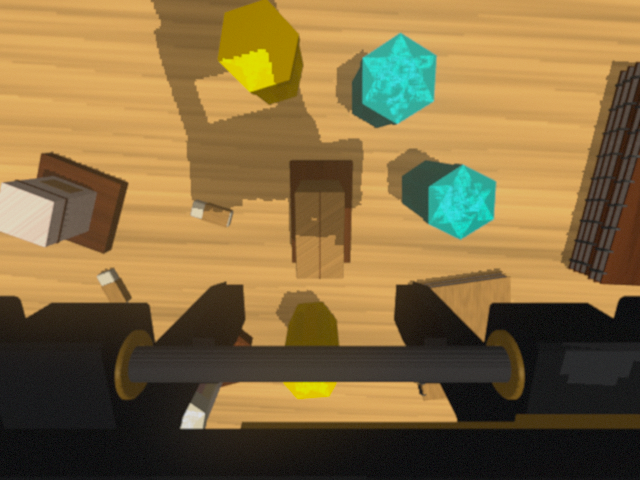

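The oblong box is lengthwise and centred on its stand (box (452.4,250) at 2.7°, stand (451.7,251.5) at 2.7°). Last question: how well is the tube centred? I'll look from near it.

Emit:
{"name": "arm_command", "arguments": {
  "increments": [
    [0.8,-20,5,0,0,0,0],
    [0.8,-33,12,0,0,0,0],
    [0.8,-33,12,0,0,0,0],
    [0.8,-33,12,0,0,0,0],
    [0.8,-33,12,0,0,0,0],
    [0.8,-33,12,0,0,0,0],
    [0.8,-33,12,0,0,0,0],
    [0.8,-33,12,0,0,0,0]
  ]
}}

```text
time_s: 30.82
eef_pos: [0.5527, 0.0018, 0.2318]
tcp_rot: [-3.139, -0.001, 1.617]
ft_force: [0.9, -0.1, 0.0]
gripper_width: 0.798
```

Emit:
{"name": "arm_command", "arguments": {
  "increments": [
    [1,-33,12,0,0,0,0],
    [1,-33,12,0,0,0,0],
    [1,-33,12,0,0,0,0],
    [1,-33,12,0,0,0,0],
    [1,-20,10,0,0,0,0],
    [1,0,0,0,0,0,0],
    [1,0,0,0,0,0,0],
    [1,0,0,0,0,0,0]
  ]
}}

```text
time_s: 31.48
eef_pos: [0.6174, -0.1449, 0.2322]
tcp_rot: [-3.14, -0.001, 1.618]
ft_force: [0.1, 0.2, -0.4]
gripper_width: 1.001
```

```bash
cat >> meas.py <<'E'
def circfit(Q):
    A=np.c_[2*Q,np.ones(len(Q))];s=np.linalg.lstsq(A,(Q**2).sum(1),rcond=None)[0]
    return s[0],s[1],np.sqrt(s[2]+s[0]**2+s[1]**2)
def rstand(E,im,d,xy,name):
    W=cloud(E,d);i=im.astype(int)
    m=(np.hypot(W[...,0]-xy[0],W[...,1]-xy[1])<.06)&(abs(W[...,2]-.016)<.006)&(i[...,0]<115)
    v,u=np.nonzero(biggest(m));P=ray(E,np.c_[u,v],.016)*1000
    h=cv2.convexHull(P.astype(np.float32))[:,0];c=circfit(h)
    for _ in range(6):
        r=np.hypot(h[:,0]-c[0],h[:,1]-c[1]);k=abs(r-45.9)<2.5
        if k.sum()>5:c=circfit(h[k])
    print(name,np.round(c,1),k.sum())
E
python3 - <<'E'
from meas import *
s=arm.observe();plan(645,-159,240,92.7);E=extr("wrist",s);im,d=arm.camera("wrist");cv2.imwrite("pics/w9.png",im[:,:,::-1])
d2=d.copy();W=cloud(E,d);d2[W[...,2]>.15]=0
rep("tube w",*topface(E,d2,(.645,-.159),.05,.1));rstand(E,im,d2,(.639,-.155),"Srnd w")
it=np.load("pics/t2.npz");rep("tube t",*topface(extr("top"),it["d"],(.645,-.159),.05,.1));rstand(extr("top"),it["im"],it["d"],(.639,-.155),"Srnd t")
it=np.load("pics/side0.npz");rep("tube s",*topface(extr("side"),it["d"],(.645,-.162),.05,.1));rstand(extr("side"),it["im"],it["d"],(.639,-.158),"Srnd s")
E
```

```text
t31.48 pos [ 617.4 -144.9  232.2] yaw 92.7 w 1.001 F [ 0.1  0.2 -0.4] q [-0.42  0.57  1.14  0.    1.44 -2.03]
 turn(tool deg) [-0.11 -0.07 -0.01] then shift mm [-15.4  26.9  -7.8]  [no-turn shift] [-15.4  26.9  -7.9]
tube w z 125.3 cen [ 644.8 -158.3] rect [ 645.3 -158.5   55.6   54.5    2.7] circ [ 645.3 -158.2   28.5] A 2436.0
Srnd w [ 639.6 -155.2   44.2] 37
tube t z 127.7 cen [ 644.6 -158. ] rect [ 644.7 -158.    54.8   56.1   88.4] circ [ 644.3 -157.9   28.6] A 2436.0
Srnd t [ 639.4 -154.3   45.2] 33
tube s z 125.7 cen [ 645.1 -162.8] rect [ 645.5 -162.6   55.7   54.8   72.8] circ [ 643.7 -161.4   31.2] A 2544.0
Srnd s [ 639.5 -160.2   45.3] 29
```

View pics/w9.png

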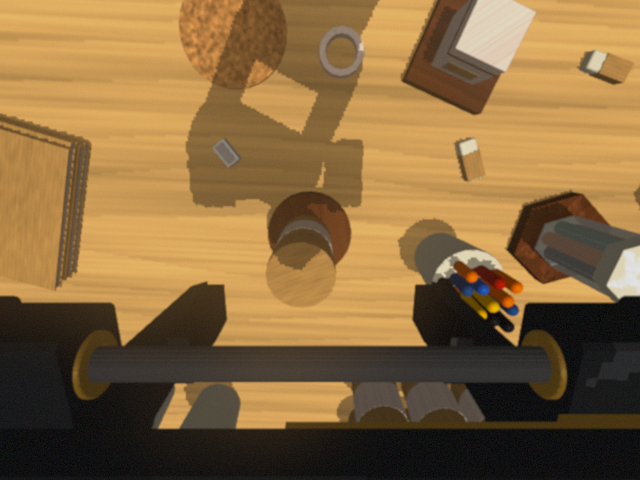

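All three views put the tube 6 mm from the middle of the round stand, upright at 110 mm. The task says a pack already on its own stand can stay, so I leave it. I clear the arm to the right for a final check.

Emit:
{"name": "arm_command", "arguments": {
  "increments": [
    [1,-10,-20,0,0,0,6],
    [1,-20,-30,0,0,0,6],
    [1,-20,-30,0,0,0,6],
    [1,-30,-20,0,0,0,6],
    [1,-30,-20,0,0,0,6],
    [1,-35,-10,0,0,0,6],
    [1,-35,0,0,0,0,6],
    [1,-35,5,0,0,0,0]
  ]
}}

```text
time_s: 32.2
eef_pos: [0.4139, -0.3196, 0.2337]
tcp_rot: [3.141, -0.0, 0.88]
ft_force: [0.3, -0.1, 0.7]
gripper_width: 0.999
```

Emit:
{"name": "arm_command", "arguments": {
  "increments": [
    [1,-35,10,0,0,0,0],
    [1,-35,10,0,0,0,0],
    [1,-35,10,0,0,0,0],
    [1,-35,10,0,0,0,0],
    [1,-20,10,0,0,0,0],
    [1,0,0,0,0,0,0],
    [1,0,0,0,0,0,0]
  ]
}}

```text
time_s: 32.78
eef_pos: [0.3524, -0.4749, 0.2329]
tcp_rot: [-3.141, -0.001, 0.884]
ft_force: [-0.5, 0.1, 1.1]
gripper_width: 0.997
```

```bash
python3 - <<'E'
from meas import *
s=arm.observe();plan(330,-430,240,50)
for n in("top","side"):
    E=extr(n);im,d=arm.camera(n);cv2.imwrite("pics/f_%s.png"%n,im[:,:,::-1]);print(n)
    for k,xy,zm in(("hex",(.635,.123),.09),("tube",(.645,-.158),.1),("obl",(.453,.25),.09),("sq",(.455,-.015),.06),("cup",(.657,-.003),.09)):
        try: rep(k,*topface(E,d,xy,.05,zm,.007 if k!="cup" else .03))
        except Exception as e: print(k,e)
    for k,xy in(("Shex",(.634,.123)),("Sobl",(.453,.25)),("Ssq",(.455,-.015))):
        try: stand(E,im,d,xy,name=k)
        except Exception as e: print(k,e)
E
```

```text
t32.78 pos [ 352.4 -474.9  232.9] yaw 50.7 w 0.997 F [-0.5  0.1  1.1] q [-1.13  0.47  1.29  0.    1.38 -2.01]
 turn(tool deg) [-0.03 -0.03  0.66] then shift mm [ 20.  -46.1  -7.1]  [no-turn shift] [ 20.5 -45.8  -7. ]
top
hex z 119.7 cen [634.4 121.3] rect [634.2 121.2  59.4  55.    0.8] circ [634.3 121.8  30.6] A 2535.0
tube z 127.6 cen [ 644.6 -158. ] rect [ 644.8 -158.    54.7   55.7   62.2] circ [ 644.4 -157.9   28.5] A 2429.0
obl z 110.0 cen [452.2 249. ] rect [452.6 248.4  74.3  40.7   2.8] circ [452.4 249.2  41.1] A 2953.0
sq z 80.0 cen [453.1 -15.9] rect [453.2 -16.   45.8  46.6  70.5] circ [453.4 -16.1  30.5] A 2070.0
cup z 127.4 cen [660.4   3.3] rect [659.5   2.8  33.6  51.9  85.6] circ [660.3   3.6  28.4] A 1539.0
Shex z 16.4 cen [618.1 120.1] rect [625.2 121.3  80.6 100.9   9.9] circ [630.9 122.3  51.1] A 6425.0
Sobl z 16.9 cen [436.2 237.6] rect [451.6 249.3 111.7  65.1   2.7] circ [451.  249.   63.1] A 5578.0
Ssq z 16.6 cen [450.4 -12.6] rect [454.8 -14.7  83.9  84.2  70.5] circ [454.8 -15.   57.6] A 6976.0
side
hex attempt to get argmax of an empty sequence
tube z 125.
[... 527 characters left out ...]
oints >= 0 && (depth == CV_32F || depth == CV_32S) in function 'contourArea'

Ssq OpenCV(4.12.0) /io/opencv/modules/imgproc/src/shapedescr.cpp:315: error: (-215:Assertion failed) npoints >= 0 && (depth == CV_32F || depth == CV_32S) in function 'contourArea'
  return np.nanmean(a, axis, out=out, keepdims=keepdims)
  return np.nanmean(a, axis, out=out, keepdims=keepdims)
  return _methods._mean(a, axis=axis, dtype=dtype,
  ret = ret.dtype.type(ret / rcount)
meas.py:14: RuntimeWarning: Mean of empty slice.
  print(name,"z %.1f"%(zt*1000),"cen",P.mean(0).round(1),"rect",np.round([cx,cy,a,b,ang],1),"circ",np.round([*cc,r],1),"A",round(cv2.contourArea(cv2.convexHull(P)),0))
  ret = um.true_divide(
```

View pics/f_top.png

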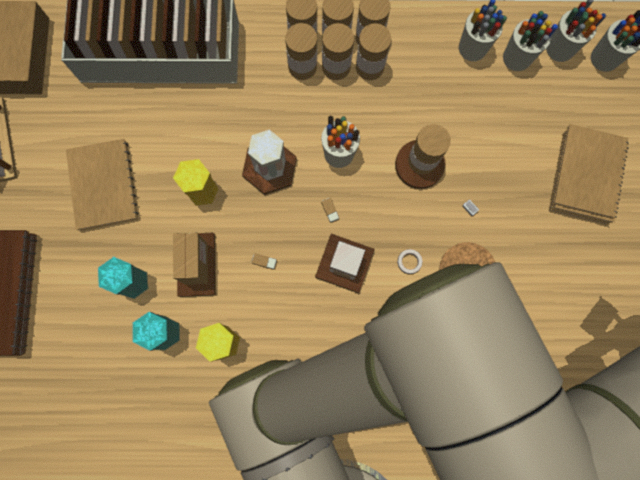

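View pics/f_side.png

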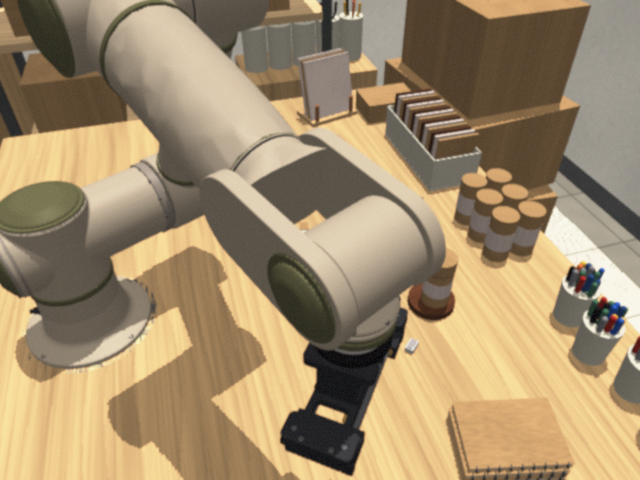

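The final top view shows each pack on its own stand: hex case (266,150), oblong box (190,255), square box (347,260), tube (430,145). The cup is unmoved at (341,140). The side view is blocked by the arm, so it adds nothing.

```bash
python3 -c "
from plant import arm
print(arm.job_done())"
```

```text
the job is handed in; nothing more can be done
None
```

All four packs are upright on their own stands, and I handed the job in at about 33 s of the 128 s allowed. I parked the oblong box on the mat, then moved the square box to the square stand, the hex case to the six-sided stand and the oblong box back to the oblong stand.

**Final checks (top and wrist cameras):**

| Pack | Offset from middle of stand | Alignment |
|---|---|---|
| Hex case | about 1–2 mm | flats parallel to the stand's |
| Oblong box | about 2 mm | lengthwise, within about 0.1° |
| Square box | about 2 mm | within about 0.1° |
| Tube (not moved) | about 6 mm | round |

- **Tube:** it was already on its own stand, so I left it, as the task allows. All three cameras agree it was 6 mm off the middle from the start.
- **Pen cup:** untouched, and at the same pixel as at the start.
- **Forces:** the highest reading was about 16 N, when setting down the oblong box.

**Checks that failed or disagreed:**
- The final side view was blocked by the arm and gave nothing usable.
- Side-camera positions differed from the top camera by about 5 mm in y.
- Heights differed by about 2–3 mm between cameras.
- The top-view outline of the hex stand was partly hidden in the last picture, so that offset comes from the wrist view.

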